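# Load the lever marking station

### The job

Load the marking station: take the protective cap off the sliding jig's splined stub and set it down on the bench top clear of the jig, thread the brake lever fully home on the stub with its arm pointing to the stylus side, and then slide the jig so that the ringed spot on the lever sits right under the stylus tip. Queue every flanged hub for its turn: stand each upright on the turntable, centred on a painted mark of its own, without spinning the turntable, whose stripe must be left at its pointer. Leave the jar, the wrench and the white brake shoe where they are.

Things in the scene. Friction and masses are not known exactly. Their poses are not given: they have to be found in the camera images.
- lever_eye (a point): grey cast brake lever, 138 mm long, 0.4 kg, loose, lying flat. Point: centre of its square flat-sided eye (48 x 48 mm, 30 mm high), 15 mm above the underside. Own x runs from the eye along the arm, z up. Through the eye goes a cross-shaped hole: slots along x and y, each 11.5 mm wide, 31 mm end to end. Arm 20 mm wide, 14 mm thick, flush with the underside.
- cap_mid (a point): square grey plastic cap, 40 x 40 mm, 50 mm high, 60 g, loose, open underneath (inside 32 x 32 mm, 44 mm deep); starts slipped over the splined stub, its rim on the seat, its sides within 0.3 rad of the sled's axes. Point: its centre, 25 mm above its rim; z up, x and y square to its sides.
- lever_spot (a point): the marked spot: white ring with a dark dot on the round pad (28 mm across) at the end of the lever's arm, on its upper face, 100 mm from the eye's axis, 14 mm above the lever's underside
- jig_seat (a point): centre of the seat (round shoulder 46 mm across with a narrow rest pad for the arm beside it at +x, 48 mm above the bench) at the foot of the stub on the jig's sled. x points level from post to stylus side; y is the sliding direction as the joint grows. A home lever's underside rests here (lever_eye 15 mm above this point).
- stub_top (a point): centre of the top of the upright splined stub, 40 mm above jig_seat, same axes. The stub is a cross of four splines along x and y, 28 mm tip to tip, each 9 mm wide; its top 8 mm is slimmer (23 mm tip to tip, 6 mm wide), the 4 mm below that in between (25.5 and 7.5 mm).
- jig_post (a point): black upright round post for pushing the sled, 20 mm across, 48 mm tall (86 mm above the bench at its top), fixed on the sled 70 mm from the stub (sled 135 x 95 mm, on a grey base 170 x 230 mm and 12 mm high) on the side away from the stylus. This point is 21 mm below its top.
- jig_sled (a joint): position of the sled on its straight rails, 0 to 0.13 m, growing along y of jig_seat; starts at 0, slides with about 3 N and stays where left. With the arm along x of jig_seat, the spot of a seated lever comes under the stylus at about 0.10
- stylus_tip (a point): lower tip of the fixed steel marking stylus, 72 mm above the bench, held by a grey bracket 140 mm high on the far side of the jig; it hangs 10 mm above a seated lever's spot, 100 mm from the stub's line of travel
- tt_grip (a point): black bar grip in the middle of the turntable, for turning it: 44 mm long along its own x, 14 mm thick along y, 40 mm tall, foot on the turntable's upper face. This point is on the axis, 22 mm above that face.
- tt_disc (a joint): angle (rad, anticlockwise positive) of the free turntable, a grey disc 240 mm across on a solid round base, upper face 28 mm above the bench; 0 = the dark stripe at its rim exactly at the white line of the fixed pointer block. Turns with 0.05 N m, stays where left; starts within 0.04 of 0.
- tt_mark0 (a point): one of four painted ring marks (72 mm across, dark dot in the centre) on the turntable's upper face, 75 mm from its axis, a quarter turn apart; this point is the mark's centre on the face
- tt_mark1 (a point): one of four painted ring marks (72 mm across, dark dot in the centre) on the turntable's upper face, 75 mm from its axis, a quarter turn apart; this point is the mark's centre on the face
- tt_mark2 (a point): one of four painted ring marks (72 mm across, dark dot in the centre) on the turntable's upper face, 75 mm from its axis, a quarter turn apart; this point is the mark's centre on the face
- tt_mark3 (a point): one of four painted ring marks (72 mm across, dark dot in the centre) on the turntable's upper face, 75 mm from its axis, a quarter turn apart; this point is the mark's centre on the face
- hubA_mid (a point): steel flanged hub, loose, 0.3 kg, upright on the bench: round flange 62 mm across, 11 mm thick, at the bottom, plain round stem 28 mm across above it, 65 mm high in all. Point: on its axis, 32.5 mm above its underside; z up. All hubs are alike; three or four are there.
- hubB_mid (a point): steel flanged hub, loose, 0.3 kg, upright on the bench: round flange 62 mm across, 11 mm thick, at the bottom, plain round stem 28 mm across above it, 65 mm high in all. Point: on its axis, 32.5 mm above its underside; z up. All hubs are alike; three or four are there.
- hubC_mid (a point): steel flanged hub, loose, 0.3 kg, upright on the bench: round flange 62 mm across, 11 mm thick, at the bottom, plain round stem 28 mm across above it, 65 mm high in all. Point: on its axis, 32.5 mm above its underside; z up. All hubs are alike; three or four are there.
- hubD_mid (a point): steel flanged hub, loose, 0.3 kg, upright on the bench: round flange 62 mm across, 11 mm thick, at the bottom, plain round stem 28 mm across above it, 65 mm high in all. Point: on its axis, 32.5 mm above its underside; z up. All hubs are alike; three or four are there.
- grease_jar: bystander: grease jar, 72 mm across and 85 mm tall, beyond the hubs; to be left alone
- wrench: bystander: wrench 190 mm long lying roughly along y on the far part of the bench; to be left alone
- brake_shoe: bystander: white curved brake shoe about 150 mm long on the far part of the bench; to be left alone

How it is judged:
By the outcome, as a careful person would: the job done as asked, in the order asked, and still so for the second after the job is handed in, with the robot touching nothing.
Of hubA, hubB, hubC, hubD only 3 to 4 are there at a start; the rules pass over those that are not, and their reading is None.
At some moment in a run one of hubA, hubB, hubC, hubD may be knocked a few centimetres aside while the robot is not near it.
It also fails if it takes over 210 s, if anything falls off the work surface, if the arm or the gripper's body presses on something with over 40 N, if the wrist force passes 120 N, or if a joint passes its speed limit or range.

### The arm

A 6-joint arm with a two-finger parallel gripper is mounted at the origin on the work surface. World frame = base frame: x ahead of the robot, y to its left, z up, the work surface at z = 0. Lengths are in m, angles in rad, forces in N, time in s.
With the tool pointing down it reaches from about 0.3 to 0.75 m from the base axis. Payload 8.5 kg.
Tool frame: the origin (TCP) lies between the finger pads; the fingertips stand 22 mm ahead of it and the grasp point (between the pads) lies 3 mm ahead of it; y points along the fingers, z is the direction in which the jaws open and shut, and the axes are right-handed (so a half turn about y gives the same grasp; the last joint's range is limited). The gripper opens to 85 mm and grips with 20 to 120 N. Pads are 22 mm wide; open, the fingers measure 114 mm over their backs; the gripper's body (76 mm by 85 mm) begins 54 mm behind the grasp point. The pads swing forward as they close: fully open they stand 13 mm farther back than shut.
Start: joints at [-1.492, 0.381, 1.297, -0, 1.464, -0.215], TCP at [0.159, -0.526, 0.253] pointing down, gripper open.
Joint ranges: [-3.11, 3.11], [-0.89, 2.33], [0.22, 2.48], [-1.42, 4.56], [0.17, 2.85], [-2.88, 2.88]. Speed limits (rad/s): [2.39, 2.39, 3.14, 3.14, 3.14, 3.14].

### API

Orientations are given as a unit quaternion [w, x, y, z].
In Python, from station import arm gives the robot as it stands. The module is installed in compiled form; this text tells all that it offers.
- The arm moves only by the tool play_rows, never from a script. Its argument "deltas" is text: rows parted by semicolons, each of 7 numbers parted by spaces: the turn, a rotation vector about the tool's x, y, z in rad, then the shift along the tool's x, y, z in mm, then the opening in per cent of the stroke, from 0 (shut) to 100 (fully open). In form: rx ry rz x y z claw; .... A call has 1 to 8 rows; each row is the pose to reach, as a shift and turn from the pose measured when the call began, along the tool's axes at that moment; what a row does not reach only later rows make up. A row lasts 1/10 s, in which the tool goes at most 50 mm and 8.59 degrees, less where a joint would pass 70% of its speed; a pose out of reach is approached as far as the arm can. A call with a gripper value outside its range is refused whole. The fingers move at their own pace and stop on an object; "force" is the grip in N (left out, the last holds). Time passes only in rows, so rows that repeat a pose let the fingers close. It gives the time, the measured TCP pose, the force and the opening at its end, in the units of the state.
- arm.sense(): the state, without advancing time (a new reading comes with each control period).
- arm.camera(name): name is "scene" or "top" or "wrist"; returns a dict with "frame" (400x640x3 uint8, red, green, blue), "fx", "fy", "cx", "cy" (pixels), "rvec" (rotation vector, rad) and "tvec" (3), from world to camera coordinates, as OpenCV has them; the wrist camera has in their place "mount" (4x4, takes a point from camera to tool coordinates, whose origin is the TCP and whose axes are the tool frame's). Camera axes: x right, y down, z forward; pixel columns grow to the right and rows downward; lengths in m; the calibration is good to about 2 mm. A picture is of the moment at which its call begins: read the wrist's pose just before it. There is no depth.
- arm.close_job(): hands the job in, once; it reports no verdict.
Trained networks look in a picture, given as the dict that the camera call returned (one of the last four; its "shot" number tells which), for a name from the list of things; names that differ only in an ending like _2 or _b are one class to them, and where a whole thing is asked for, a point or a joint stands for the part that bears it (a point fixed in the world has none). Each returns a list of dicts, best first, with "score" (0 to 1); they miss things now and then, are a little off and sometimes report something else, mostly with a low value. They report only what shows in the picture. A call takes as long as a camera call.
- arm.look_for(picture, label): "bbox" ([centre column, centre row, width, height] in pixels, round what is visible of it).
- arm.masks_of(picture, label): "region" (400x640 bool, what is visible of it) and "bbox" ([centre column, centre row, width, height] in pixels, round what is visible of it).
- arm.mark_of(picture, label): "position" ([column, row] in pixels: a listed point, or the origin of a listed thing).
The state is a dict: "t": time; "joints": joint angles; "joint_velocities": joint speeds; "joint_torque": joint torques, N m; "position": TCP position; "eef_rot": TCP orientation; "wrist_force": force on the tool from outside, world axes, zero at the start; "torque": the same for the moment, N m; "grip_width": opening from 0.0 (shut) to 1.0 (fully open).
Only numpy, scipy, OpenCV 4.12 (cv2) and the standard library are available. Lean on these libraries where they do the work, as an engineer would, in place of code of your own. Each camera call takes 0.05 s, during which the arm holds its last target.

## Working session

There is one attempt and no reset: what is moved stays moved. The work goes in short steps, Python scripts to look and compute and a tool call to move; the robot and the scene stay as the last step left them, time stands still between calls to the robot, and variables do not carry over. Pictures are saved under pics/ and viewed, and the job is handed in when it is done.

Besides the shell and the picture viewer there is one more tool, called after "Call:" as name(argument=value, ...) on one line, values as JSON. play_rows: Moves the arm, as the interface text tells. Its arguments: {"type":"object","properties":{"deltas":{"type":"string"},"force":{"type":"number"}},"required":["deltas"]}

```bash
mkdir -p pics; cat > h.py <<'E'
from station import arm
import numpy as np, cv2
from scipy.spatial.transform import Rotation as R
def Rq(q): return R.from_quat([q[1],q[2],q[3],q[0]]).as_matrix()
def save(p,name): cv2.imwrite('pics/'+name,cv2.cvtColor(p['frame'],cv2.COLOR_RGB2BGR))
def ext(p,s=None):
    K=np.array([[p['fx'],0,p['cx']],[0,p['fy'],p['cy']],[0,0,1]])
    if 'mount' in p and p['mount'] is not None:
        M=np.array(p['mount']); T=np.eye(4); T[:3,:3]=Rq(s['eef_rot']); T[:3,3]=s['position']
        C=T@M
        return K,C[:3,:3],C[:3,3]
    Rm,_=cv2.Rodrigues(np.array(p['rvec'],float)); t=np.array(p['tvec'],float)
    return K,Rm.T,-Rm.T@t
def hit(p,uv,z,s=None):
    K,Rc,c=ext(p,s); d=Rc@np.linalg.inv(K)@np.array([uv[0],uv[1],1.]); return c+d*(z-c[2])/d[2]
def proj(p,X,s=None):
    K,Rc,c=ext(p,s); v=K@(Rc.T@(np.array(X)-c)); return v[:2]/v[2]
E
python3 - <<'E'
from h import *
s=arm.sense(); print(s)
for n in ['scene','top','wrist']:
    p=arm.camera(n); save(p,n+'0.png'); K,Rc,c=ext(p,s); print(n,K[0,0],c.round(3),Rc[:,2].round(3))
print(p['mount'])
E
```

```text
{'t': 0.0, 'joints': array([-1.49230463e+00,  3.81198108e-01,  1.29826373e+00,  2.10903094e-05,
        1.46357778e+00, -2.15304450e-01]), 'joint_velocities': array([-1.19094558e-03, -9.07445515e-05, -5.16003538e-04,  7.36934275e-04,
       -6.57151310e-04, -8.45773559e-04]), 'joint_torque': array([ 3.55813318e-04, -4.48464131e+01, -2.31276244e+01, -1.39836925e-04,
        4.82124015e-03,  9.08889604e-06]), 'position': array([ 0.15925294, -0.52617125,  0.25270962]), 'eef_rot': array([ 0.10354099, -0.10345626,  0.70000096, -0.69898121]), 'wrist_force': array([-0.1765112 , -0.19646925, -0.04248091]), 'torque': array([-0.01240025, -0.01123531,  0.06307835]), 'grip_width': 1.0001503429492742}
scene 493.16499436501067 [ 0.949 -0.553  1.011] [-0.317  0.465 -0.827]
top 437.3342427901447 [ 0.345 -0.021  1.199] [ 0.207  0.001 -0.978]
wrist 284.9000411066974 [ 0.228 -0.505  0.373] [-0.27 -0.08 -0.96]
[[ 1.31180323e-03  9.59484122e-01  2.81759647e-01 -7.15443792e-02]
 [ 1.63126752e-04 -2.81760091e-01  9.59484875e-01 -1.19958501e-01]
 [ 9.99999126e-01 -1.21269282e-03 -5.26131324e-04 -4.84595931e-04]
 [ 0.00000000e+00  0.00000000e+00  0.00000000e+00  1.00000000e+00]]
```

View pics/scene0.png

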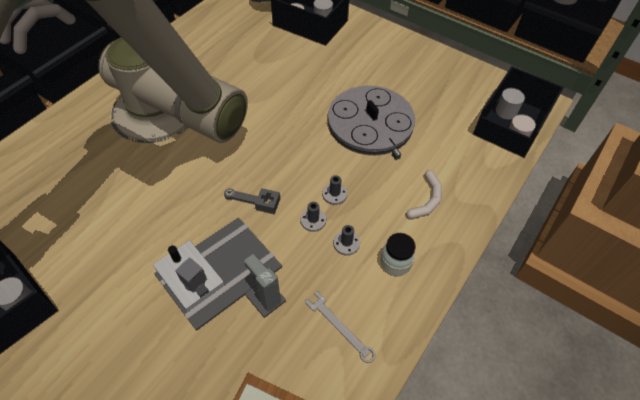

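View pics/top0.png

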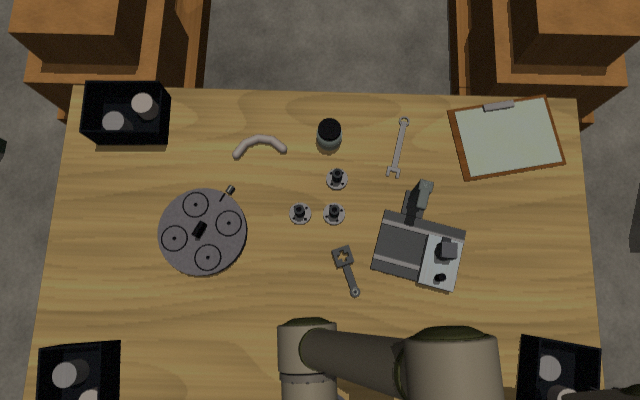

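```bash
python3 - <<'E'
from h import *
s=arm.sense();print(s['t'])
Z=dict(lever_eye=.015,lever_spot=.014,cap_mid=.048+.025,jig_seat=.048,stub_top=.088,jig_post=.065,stylus_tip=.072,tt_grip=.05,tt_mark0=.028,hubA_mid=.0325)
P={n:arm.camera(n) for n in['top','scene']}
for k,z in Z.items():
    for n in P:
        p=P[n]
        for d in arm.mark_of(p,k)[:5]:
            if d['score']>.2: print(k,n,round(d['score'],2),np.round(d['position'],1),hit(p,d['position'],z)[:2].round(4))
E
```

```text
0.15
lever_eye top 0.95 [341.6 257.7] [ 0.4546 -0.0621]
lever_eye top 0.38 [328.9 140.2] [ 0.7885 -0.0188]
lever_eye scene 0.84 [265.9 200.4] [ 0.4559 -0.066 ]
lever_spot top 0.8 [355.4 291. ] [ 0.3674 -0.1006]
lever_spot scene 0.78 [227.1 188.8] [ 0.3555 -0.0948]
cap_mid top 0.71 [446.7 251.2] [ 0.4735 -0.3307]
cap_mid scene 0.93 [194.8 273.3] [ 0.481  -0.3251]
cap_mid scene 0.52 [334.9 190.2] [0.5969 0.023 ]
jig_seat top 0.69 [446.2 250.6] [ 0.4779 -0.3363]
jig_seat top 0.66 [440.1 253.7] [ 0.4693 -0.32  ]
stub_top top 0.66 [444.8 252.1] [ 0.4694 -0.3217]
stub_top scene 0.92 [186.7 271.1] [ 0.4715 -0.3348]
jig_post top 0.81 [440.  278.6] [ 0.4036 -0.3137]
jig_post top 0.53 [352.4 289.6] [ 0.3697 -0.0895]
jig_post scene 0.66 [172.5 251.8] [ 0.4024 -0.3138]
stylus_tip top 0.75 [415.  202.7] [ 0.5996 -0.2509]
stylus_tip top 0.62 [440.8 275.7] [ 0.4106 -0.3141]
stylus_tip scene 0.75 [255.9 282.5] [ 0.5972 -0.2665]
tt_grip top 0.65 [199.2 228.5] [0.5181 0.3185]
tt_grip scene 0.7 [371.2 111.3] [0.5191 0.3111]
tt_mark0 top 0.87 [209.  257.4] [0.4444 0.2921]
tt_mark0 top 0.86 [229.4 223.2] [0.5382 0.2445]
tt_mark0 top 0.85 [194.2 204.1] [0.5884 0.3446]
tt_mark0 top 0.63 [172.8 238.7] [0.4917 0.3935]
tt_mark0 scene 0.84 [347.  109.8] [0.4521 0.2961]
tt_mark0 scene 0.82 [378.5  96.7] [0.4955 0.3917]
tt_mark0 scene 0.77 [398.1 120.4] [0.5869 0.3452]
tt_mark0 scene 0.74 [364.8 133.9] [0.5399 0.25  ]
tt_mark0 scene 0.61 [334.8 188.8] [0.5774 0.054 ]
hubA_mid top 0.88 [334.9 209.4] [ 0.5836 -0.0405]
hubA_mid scene 0.59 [314.  210.1] [ 0.5744 -0.0293]
hubA_mid scene 0.39 [332.6 189.5] [0.5759 0.0463]
```

```bash
cat >> h.py <<'E'
def tgt(x,y,z,a):
    """delta row for TCP world target, jaw angle a, tool down. picks nothing; prints"""
    s=arm.sense(); R0=Rq(s['eef_rot']); p0=np.array(s['position'])
    Rt=np.array([[np.sin(a),0,np.cos(a)],[-np.cos(a),0,np.sin(a)],[0,-1,0]])
    rv=R.from_matrix(R0.T@Rt).as_rotvec(); sh=R0.T@(np.array([x,y,z])-p0)*1000
    q1=np.arctan2(y,x)
    print('row: '+' '.join('%.3f'%v for v in rv)+' '+' '.join('%.1f'%v for v in sh),' q6~%.2f'%(q1-a),'rotrows %.1f shiftrows %.1f'%(np.linalg.norm(rv)/.15,np.linalg.norm(sh)/50))
def st():
    s=arm.sense(); Rm=Rq(s['eef_rot']); print('t %.2f'%s['t'],'p',np.round(s['position'],4),'a %.3f'%np.arctan2(Rm[1,2],Rm[0,2]),'tilt',Rm[:,1].round(3),'F',np.round(s['wrist_force'],1),'w %.3f'%s['grip_width'],'q',np.round(s['joints'],2)); return s
E
python3 - <<'E'
from h import *
st(); tgt(0.46,-.32,.27,-1.82)
E
```

```text
t 1.25 p [ 0.1593 -0.5264  0.2533] a -1.277 tilt [-0. -0. -1.] F [-0.   0.2  0.2] w 1.000 q [-1.49  0.38  1.3  -0.    1.46 -0.22]
row: -0.000 0.543 0.000 -347.6 -16.7 -110.5  q6~1.21 rotrows 3.6 shiftrows 7.3
```

Call:
play_rows(deltas="0 0.15 0 -50 -10 -15 100;0 0.29 0 -100 -17 -31 100;0 0.43 0 -145 -17 -46 100;0 0.543 0 -190 -17 -61 100;0 0.543 0 -240 -17 -76 100;0 0.543 0 -290 -17 -92 100;0 0.543 0 -335 -17 -107 100;0 0.543 0 -347.6 -17 -110.5 100")

```text
t: 2.05
position: [0.4624, -0.3175, 0.2704]
eef_rot: [-0.087, 0.087, 0.702, -0.702]
wrist_force: [0.4, -0.1, 0.2]
grip_width: 1.004
```

```bash
python3 - <<'E'
from h import *
s=st(); p=arm.camera('wrist'); save(p,'w1.png')
for k,z in dict(cap_mid=.073,stub_top=.088,jig_post=.065,stylus_tip=.072,jig_seat=.048).items():
    for d in arm.mark_of(p,k)[:3]: print(k,round(d['score'],2),np.round(d['position'],1),hit(p,d['position'],z,s)[:2].round(4))
E
```

```text
t 2.05 p [ 0.4624 -0.3175  0.2704] a -1.817 tilt [ 0.001  0.    -1.   ] F [ 0.4 -0.1  0.2] w 1.004 q [-0.81  0.39  1.23  0.    1.52  1.  ]
cap_mid 0.58 [327.1 173.8] [ 0.4741 -0.3282]
cap_mid 0.53 [  8.1 163.1] [0.5729 0.0133]
jig_post 0.66 [324.6 227.6] [ 0.409  -0.3093]
jig_post 0.55 [232.8  77.6] [ 0.5964 -0.2562]
stylus_tip 0.81 [233.   76.4] [ 0.596  -0.2585]
```

View pics/w1.png

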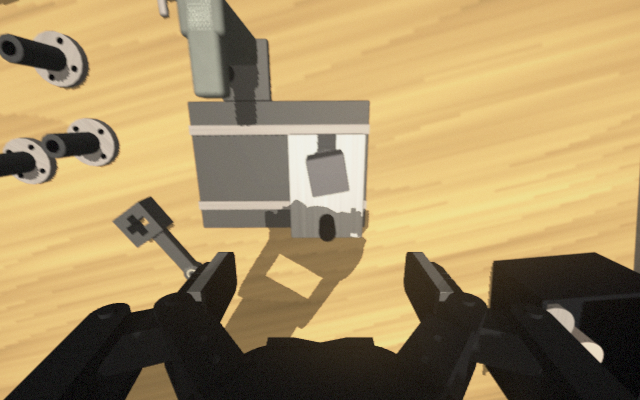

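```bash
python3 - <<'E'
import cv2
im=cv2.imread('pics/w1.png'); cv2.imwrite('pics/w1z.png',cv2.resize(im[80:260,180:400],None,fx=3.4,fy=3.3,interpolation=cv2.INTER_CUBIC))
E
```

```text
(no output)
```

View pics/w1z.png

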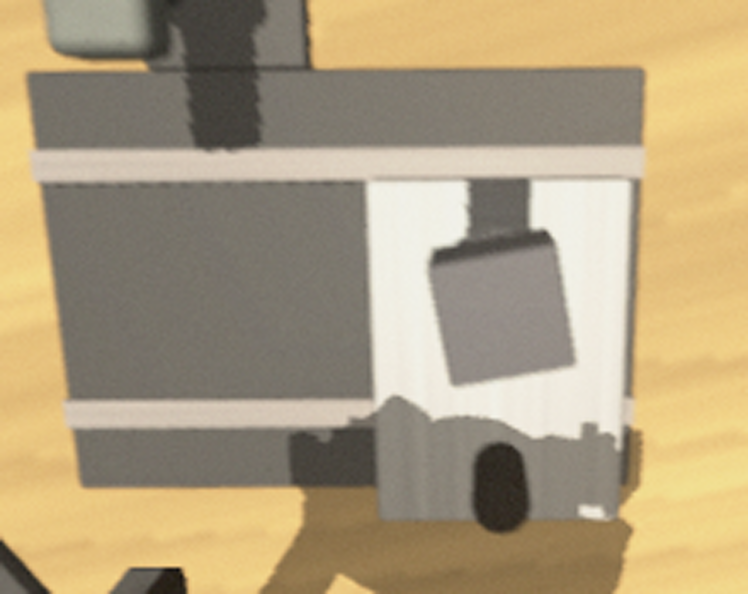

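```bash
cat > f.py <<'E'
from h import *
def zz(l,fx=3.4,fy=3.3,ox=180,oy=80): return [(ox+a/fx,oy+b/fy) for a,b in l]
E
python3 - <<'E'
from f import *
s=st(); p=arm.camera('wrist')
c=np.array([hit(p,u,.098,s)[:2] for u in zz([(432,265),(553,245),(575,362),(453,385)])])
print(c.round(4),c.mean(0)); 
for i in range(4):
    d=c[(i+1)%4]-c[i]; print(np.linalg.norm(d).round(4),np.arctan2(d[1],d[0]).round(3))
for z,a,b in[(.012,(28,72),(642,68)),(.014,(30,150),(642,147)),(.012,(28,72),(82,487)),(.038,(367,180),(630,178)),(.038,(367,180),(380,520))]:
    A,B=[hit(p,u,z,s)[:2] for u in zz([a,b])]; d=B-A; print(A.round(4),B.round(4),np.linalg.norm(d).round(4),np.arctan2(d[1],d[0]).round(3))
E
```

```text
t 2.35 p [ 0.4592 -0.3207  0.2703] a -1.821 tilt [-0. -0. -1.] F [ 0.  -0.1  1.1] w 0.999 q [-0.82  0.39  1.24 -0.    1.52  1.  ]
[[ 0.494  -0.3156]
 [ 0.4909 -0.3522]
 [ 0.4531 -0.3504]
 [ 0.4552 -0.3119]] [ 0.4732944  -0.33254202]
0.0368 -1.655
0.0378 3.094
0.0386 1.517
0.0389 -0.095
[ 0.5913 -0.1841] [ 0.5364 -0.4033] 0.2259 -1.816
[ 0.5642 -0.175 ] [ 0.5083 -0.3971] 0.2291 -1.818
[ 0.5913 -0.1841] [ 0.4284 -0.1429] 0.168 2.894
[ 0.5224 -0.2968] [ 0.4999 -0.3871] 0.093 -1.815
[ 0.5224 -0.2968] [ 0.3927 -0.2644] 0.1337 2.897
```

```bash
python3 - <<'E'
from f import *
s=st(); p=arm.camera('wrist');save(p,'w2.png')
im=cv2.imread('pics/w2.png'); cv2.imwrite('pics/w2z.png',cv2.resize(im[130:260,260:400],None,fx=5,fy=4.5,interpolation=cv2.INTER_CUBIC))
E
```

```text
t 2.40 p [ 0.4592 -0.3208  0.2704] a -1.822 tilt [-0. -0. -1.] F [-0.2  0.3 -0.1] w 1.002 q [-0.82  0.39  1.24 -0.    1.52  1.  ]
```

View pics/w2z.png

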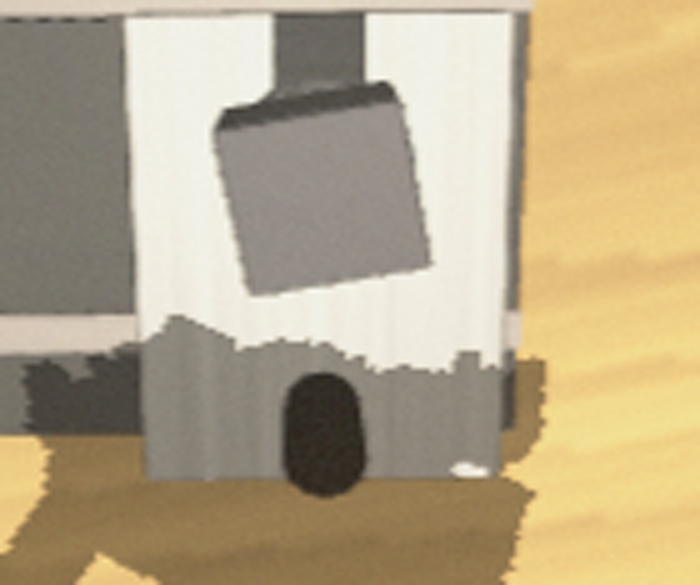

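```bash
python3 - <<'E'
from f import *
s=st(); p=arm.camera('wrist')
Q=[(216,132),(400,100),(430,264),(250,296)]
c=np.array([hit(p,u,.098,s)[:2] for u in zz(Q,5,4.5,260,130)])
print(c.mean(0)); 
for i in range(4):
    d=c[(i+1)%4]-c[i]; print(np.linalg.norm(d).round(4),(np.arctan2(d[1],d[0])).round(3))
# post top disk at z .086: front centre
A,B=[hit(p,u,.038,s)[:2] for u in zz([(125,16),(512,12)],5,4.5,260,130)]; d=B-A;print(A,B,np.linalg.norm(d),np.arctan2(d[1],d[0]))
A,B=[hit(p,u,.038,s)[:2] for u in zz([(150,478),(498,478)],5,4.5,260,130)]; d=B-A;print(A,B,np.linalg.norm(d),np.arctan2(d[1],d[0]))
tgt(.475,-.331,.20,-1.64);tgt(.475,-.331,.075,-1.64)
E
```

```text
t 2.45 p [ 0.4592 -0.3208  0.2704] a -1.822 tilt [-0. -0. -1.] F [0.3 0.1 0.7] w 1.002 q [-0.82  0.39  1.24 -0.    1.52  1.  ]
[ 0.47529483 -0.32972853]
0.0381 -1.633
0.0386 3.074
0.0387 1.519
0.039 -0.083
[ 0.52436543 -0.293876  ] [ 0.50217679 -0.3841298 ] 0.09294129610082612 -1.8118626708670316
[ 0.39515143 -0.26272705] [ 0.37198573 -0.35254678] 0.09275900771899785 -1.8232087137749637
row: -0.000 -0.182 -0.000 -17.8 70.4 6.0  q6~1.03 rotrows 1.2 shiftrows 1.5
row: -0.000 -0.182 -0.000 -17.8 195.4 6.0  q6~1.03 rotrows 1.2 shiftrows 3.9
```

Call:
play_rows(deltas="0 -0.15 0 -14 50 5 100;0 -0.187 0 -17 90 5 100;0 -0.187 0 -17.5 120 5 100;0 -0.187 0 -17.5 150 5 100;0 -0.187 0 -17.5 175 5 100;0 -0.187 0 -17.5 192.5 5 100;0 -0.187 0 -17.5 192.5 5 100;0 -0.187 0 -17.5 192.5 5 100", force=25)

```text
t: 3.3
position: [0.4748, -0.3306, 0.0785]
eef_rot: [0.023, -0.023, -0.707, 0.707]
wrist_force: [0.6, 0.4, 0.5]
grip_width: 1.002
```

```bash
python3 - <<'E'
from f import *
s=st(); p=arm.camera('wrist');save(p,'w3.png'); save(arm.camera('scene'),'s3.png')
E
```

```text
t 3.30 p [ 0.4748 -0.3306  0.0785] a -1.635 tilt [ 0. -0. -1.] F [0.6 0.4 0.5] w 1.002 q [-0.81  0.61  1.46 -0.    1.08  0.82]
```

View pics/w3.png

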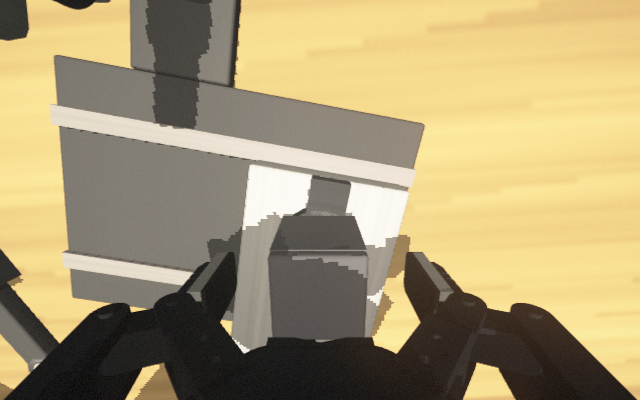

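Call:
play_rows(deltas="0 0 0 0 0 0 30;0 0 0 0 0 0 30;0 0 0 0 0 0 30;0 0 0 0 0 0 30;0 0 0 0 0 0 30;0 0 0 0 0 0 30", force=25)

```text
t: 4.0
position: [0.4753, -0.3307, 0.0797]
eef_rot: [0.022, -0.023, -0.706, 0.708]
wrist_force: [-1.4, 0.8, 5.7]
grip_width: 0.465
```

```bash
python3 - <<'E'
from f import *
st()
E
```

```text
t 4.00 p [ 0.4753 -0.3307  0.0797] a -1.635 tilt [ 0.002 -0.002 -1.   ] F [-1.4  0.8  5.7] w 0.465 q [-0.81  0.61  1.46 -0.    1.08  0.82]
```

Call:
play_rows(deltas="0 0 0 0 -15 0 30;0 0 0 0 -35 0 30;0 0 0 0 -60 0 30;0 0 0 0 -70 0 30;0 0 0 0 -70 0 30", force=25)

```text
t: 4.5
position: [0.4755, -0.3308, 0.1504]
eef_rot: [0.021, -0.024, -0.705, 0.708]
wrist_force: [0.1, 0.2, -0.8]
grip_width: 0.468
```

```bash
python3 - <<'E'
from f import *
st(); save(arm.camera('scene'),'s4.png'); tgt(.295,-.30,.15,-1.635);tgt(.295,-.30,.033,-1.635)
E
```

```text
t 4.50 p [ 0.4755 -0.3308  0.1504] a -1.635 tilt [ 0.003 -0.004 -1.   ] F [ 0.1  0.2 -0.8] w 0.468 q [-0.81  0.52  1.38 -0.    1.24  0.82]
row: -0.002 -0.000 -0.002 181.7 -1.2 -18.8  q6~0.84 rotrows 0.0 shiftrows 3.7
row: -0.002 -0.000 -0.002 181.9 115.8 -19.0  q6~0.84 rotrows 0.0 shiftrows 4.3
```

View pics/s4.png

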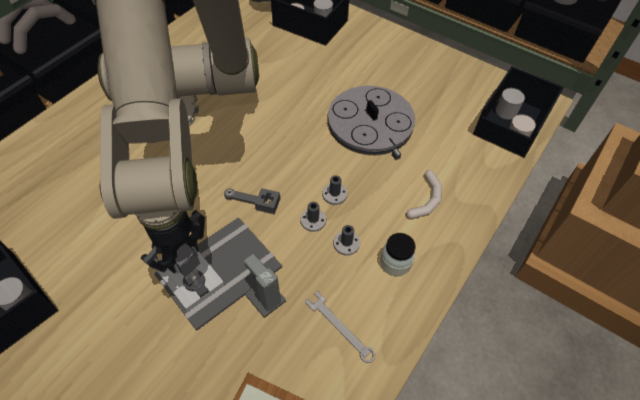

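Call:
play_rows(deltas="0 0 0 40 -2 -4 30;0 0 0 80 -2 -8 30;0 0 0 120 -2 -12 30;0 0 0 160 0 -16 30;0 0 0 182 30 -19 30;0 0 0 182 70 -19 30;0 0 0 182 100 -19 30;0 0 0 182 106 -19 30")

```text
t: 5.35
position: [0.2937, -0.2983, 0.0399]
eef_rot: [-0.023, 0.022, 0.708, -0.705]
wrist_force: [-0.3, 0.1, 0.1]
grip_width: 0.465
```

Call:
play_rows(deltas="0 0 0 0 5 0 30;0 0 0 0 9 0 30;0 0 0 0 9 0 30;0 0 0 0 9 0 30")

```text
t: 5.75
position: [0.294, -0.2986, 0.0316]
eef_rot: [-0.023, 0.022, 0.708, -0.706]
wrist_force: [0.8, 0.6, -0.4]
grip_width: 0.469
```

```bash
python3 - <<'E'
from f import *
st()
E
```

```text
t 5.75 p [ 0.294  -0.2986  0.0316] a -1.635 tilt [-0.001  0.003 -1.   ] F [ 0.8  0.6 -0.4] w 0.469 q [-1.08  0.5   1.95  0.    0.7   0.56]
```

Lower until contact shows, then release.

Call:
play_rows(deltas="0 0 0 0 1.5 0 30;0 0 0 0 2.5 0 30;0 0 0 0 2.5 0 30")

```text
t: 6.05
position: [0.2942, -0.2988, 0.031]
eef_rot: [-0.023, 0.023, 0.707, -0.707]
wrist_force: [-4.7, 5.4, 30.4]
grip_width: 0.465
```

Call:
play_rows(deltas="0 0 0 0 0 0 100;0 0 0 0 0 0 100;0 0 0 0 0 0 100;0 0 0 0 0 0 100;0 0 0 0 0 0 100;0 0 0 0 -40 0 100;0 0 0 0 -80 0 100;0 0 0 0 -120 0 100")

```text
t: 6.85
position: [0.294, -0.2986, 0.1523]
eef_rot: [-0.023, 0.023, 0.707, -0.706]
wrist_force: [0.6, -0.3, 0.3]
grip_width: 1.004
```

```bash
python3 - <<'E'
from f import *
st();tgt(.39,-.08,.25,-1.23); tgt(.41,-.09,.25,1.91)
E
```

```text
t 6.85 p [ 0.294  -0.2986  0.1523] a -1.635 tilt [-0.     0.001 -1.   ] F [ 0.6 -0.3  0.3] w 1.004 q [-1.08  0.27  1.8   0.    1.07  0.56]
row: 0.001 -0.405 -0.000 -81.8 -97.4 -224.4  q6~1.03 rotrows 2.7 shiftrows 5.2
row: 0.000 2.738 0.002 -102.4 -97.4 -215.7  q6~-2.13 rotrows 18.3 shiftrows 5.2
```

Call:
play_rows(deltas="0 -0.15 0 -15 -30 -45 100;0 -0.29 0 -30 -60 -90 100;0 -0.405 0 -47 -80 -130 100;0 -0.405 0 -62 -80 -175 100;0 -0.405 0 -75 -70 -215 100;0 -0.405 0 -82 -70 -224 100;0 -0.405 0 -82 -70 -224 100;0 -0.405 0 -82 -70 -224 100")

```text
t: 7.65
position: [0.39, -0.0807, 0.2225]
eef_rot: [0.12, -0.12, 0.697, -0.696]
wrist_force: [0.4, -0.5, 0.6]
grip_width: 1.0
```

```bash
python3 - <<'E'
from f import *
s=st(); p=arm.camera('wrist');save(p,'w5.png')
for k,z in dict(lever_eye=.015,lever_spot=.014).items():
    for d in arm.mark_of(p,k)[:3]: print(k,round(d['score'],2),np.round(d['position'],1),hit(p,d['position'],z,s)[:2].round(4))
E
```

```text
t 7.65 p [ 0.39   -0.0807  0.2225] a -1.230 tilt [-0.001  0.001 -1.   ] F [ 0.4 -0.5  0.6] w 1.000 q [-0.5   0.14  1.73  0.    1.27  0.73]
lever_eye 0.77 [326.6 121. ] [ 0.4593 -0.0631]
lever_spot 0.98 [328.3 208.4] [ 0.3648 -0.0994]
```

View pics/w5.png

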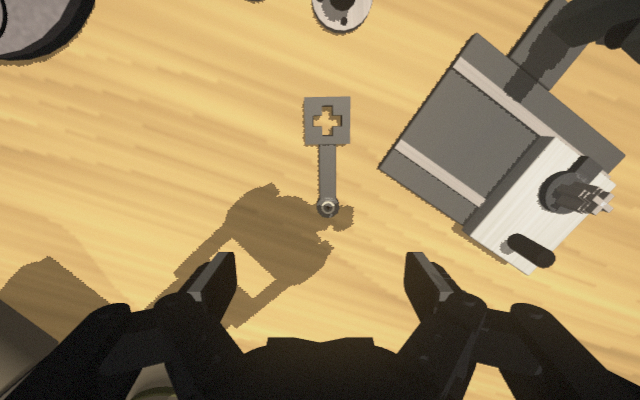

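```bash
python3 - <<'E'
from f import *
s=st(); p=arm.camera('wrist')
im=cv2.imread('pics/w5.png'); cv2.imwrite('pics/w5z.png',cv2.resize(im[85:235,280:380],None,fx=5,fy=4,interpolation=cv2.INTER_CUBIC))
E
```

```text
t 7.80 p [ 0.3899 -0.0814  0.2226] a -1.232 tilt [-0.     0.001 -1.   ] F [ 0.3 -0.7  0.3] w 0.999 q [-0.51  0.14  1.73  0.    1.27  0.73]
```

View pics/w5z.png

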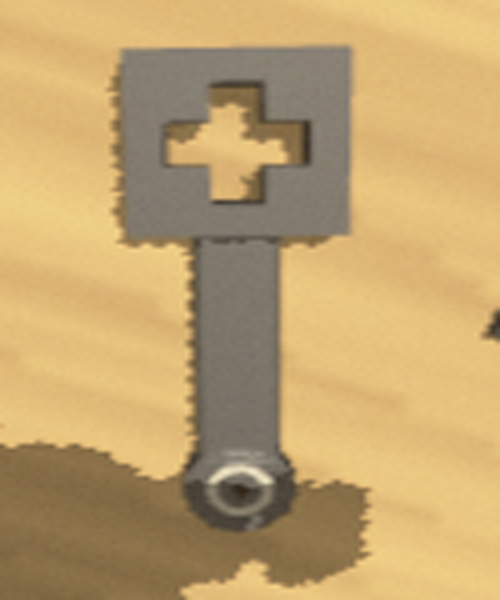

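```bash
python3 - <<'E'
from f import *
s=st(); p=arm.camera('wrist')
e=hit(p,(327.2,120.4),.03,s);q=hit(p,(328.,206.75),.014,s); d=(q-e)[:2]
print(e,q,np.linalg.norm(d),np.arctan2(d[1],d[0]))
a=np.arctan2(d[1],d[0])+np.pi/2
tgt(e[0],e[1],.14,a);tgt(e[0],e[1],.0255,a)
E
```

```text
t 7.85 p [ 0.3899 -0.0813  0.2226] a -1.232 tilt [-0.     0.001 -1.   ] F [-0.2  0.1 -0.7] w 1.000 q [-0.51  0.14  1.73  0.    1.27  0.73]
[ 0.45997024 -0.06392915  0.03      ] [ 0.36650625 -0.0989155   0.014     ] 0.09979760106699452 -2.7834097298680796
row: 0.001 -0.019 -0.000 -71.8 82.6 7.1  q6~1.07 rotrows 0.1 shiftrows 2.2
row: 0.001 -0.019 -0.000 -71.8 197.1 7.3  q6~1.07 rotrows 0.1 shiftrows 4.2
```

Call:
play_rows(deltas="0 -0.019 0 -35 45 3.5 100;0 -0.019 0 -72 82 7.2 100;0 -0.019 0 -72 120 7.2 100;0 -0.019 0 -72 140 7.2 100;0 -0.019 0 -72 140 7.2 100;0 -0.019 0 -72 140 7.2 100")

```text
t: 8.5
position: [0.4604, -0.0644, 0.0832]
eef_rot: [0.126, -0.126, 0.696, -0.695]
wrist_force: [0.3, 0.5, 1.1]
grip_width: 1.004
```

```bash
python3 - <<'E'
from f import *
s=st(); p=arm.camera('wrist');save(p,'w6.png')
print(proj(p,[.45997,-.06393,.03],s),proj(p,[.3665,-.0989,.014],s)); tgt(.45997,-.06393,.0255,-1.2126)
for k,z in dict(lever_eye=.015,lever_spot=.014).items():
    for d in arm.mark_of(p,k)[:3]: print(k,round(d['score'],2),np.round(d['position'],1),hit(p,d['position'],z,s)[:2].round(4))
E
```

```text
t 8.50 p [ 0.4604 -0.0644  0.0832] a -1.214 tilt [ 0.     0.001 -1.   ] F [0.3 0.5 1.1] w 1.004 q [-0.4   0.45  1.77  0.    0.92  0.82]
[319.95170946 235.06561998] [320.22295117 342.40245515]
row: -0.000 -0.001 -0.002 0.5 58.3 -0.8  q6~1.07 rotrows 0.0 shiftrows 1.2
lever_eye 0.78 [321.5 227.4] [ 0.46   -0.0651]
lever_spot 0.92 [317.8 343.5] [ 0.3648 -0.0974]
```

View pics/w6.png

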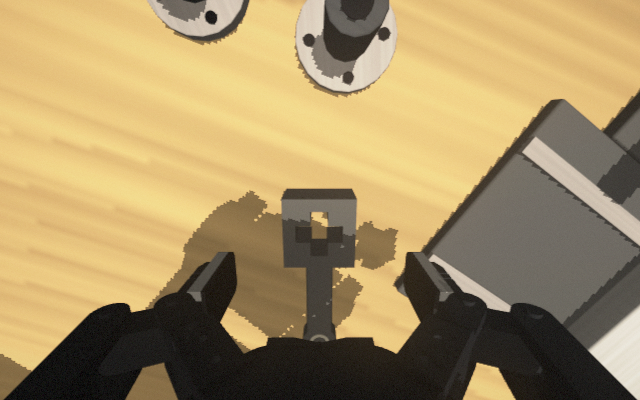

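Call:
play_rows(deltas="0 0 0 0 30 0 100;0 0 0 0 50 -0.5 100;0 0 0 0 57.5 -0.5 100;0 0 0 0 57.5 -0.5 100;0 0 0 0 57.5 -0.5 100")

```text
t: 9.15
position: [0.4612, -0.0642, 0.0276]
eef_rot: [-0.127, 0.124, -0.695, 0.696]
wrist_force: [0.5, -0.2, -0.4]
grip_width: 1.001
```

Call:
play_rows(deltas="0 0 0 0 0 0 40;0 0 0 0 0 0 40;0 0 0 0 0 0 40;0 0 0 0 0 0 40;0 0 0 0 0 0 40;0 0 0 0 0 0 40", force=60)

```text
t: 9.75
position: [0.4615, -0.0642, 0.0284]
eef_rot: [-0.127, 0.124, -0.695, 0.697]
wrist_force: [-1.4, 0.8, 8.4]
grip_width: 0.552
```

```bash
python3 - <<'E'
from f import *
s=st(); p=arm.camera('wrist');save(p,'w7.png')
E
```

```text
t 9.75 p [ 0.4615 -0.0642  0.0284] a -1.214 tilt [ 0.005 -0.001 -1.   ] F [-1.4  0.8  8.4] w 0.552 q [-0.39  0.55  1.83  0.    0.76  0.82]
```

View pics/w7.png

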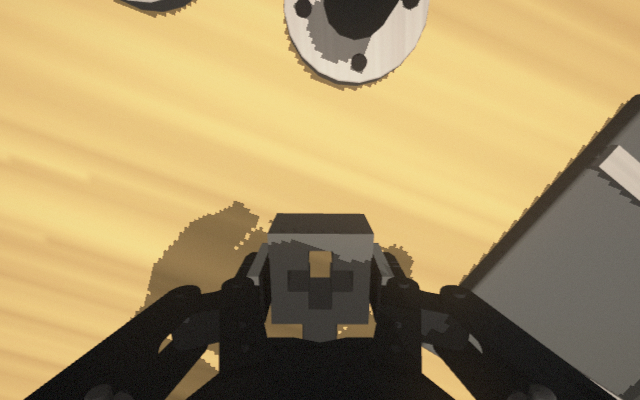

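```bash
cat >> h.py <<'E'
def tool(s,X): return (Rq(s['eef_rot']).T@(np.array(X)-s['position']))*1000
E
python3 - <<'E'
from f import *
s=st(); p=arm.camera('wrist')
im=cv2.imread('pics/w7.png'); cv2.imwrite('pics/w7z.png',cv2.resize(im[200:350,240:400],None,fx=5,fy=4,interpolation=cv2.INTER_CUBIC))
E
```

```text
t 9.80 p [ 0.4615 -0.0642  0.0284] a -1.214 tilt [ 0.005 -0.001 -1.   ] F [-1.6  0.3  8. ] w 0.549 q [-0.39  0.55  1.83  0.    0.76  0.82]
```

View pics/w7z.png

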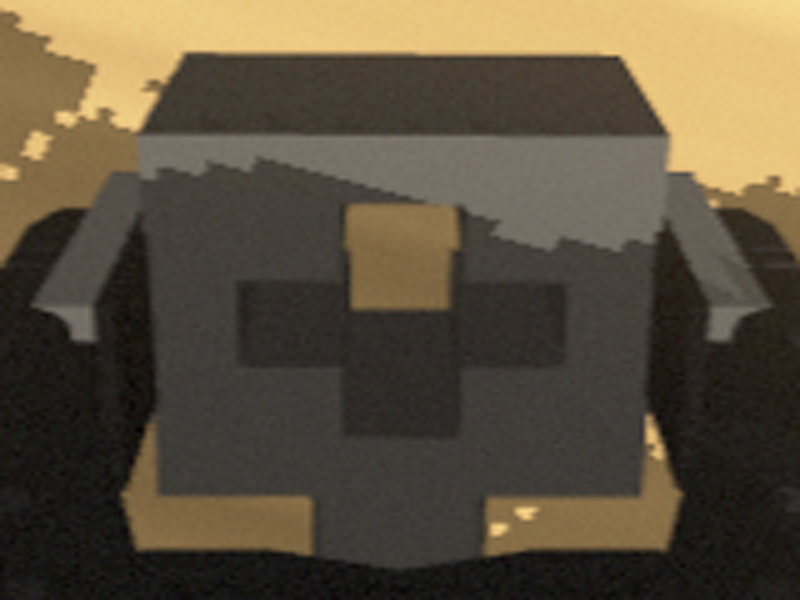

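Call:
play_rows(deltas="0 0 0 0 -30 0 40;0 0 0 0 -80 0 40;0 0 0 0 -130 0 40;0 0 0 0 -180 0 40;0 0 0 0 -200 0 40;0 0 0 0 -200 0 40")

```text
t: 10.45
position: [0.461, -0.0642, 0.2307]
eef_rot: [-0.129, 0.122, -0.694, 0.698]
wrist_force: [0.0, -1.0, -6.1]
grip_width: 0.551
```

```bash
python3 - <<'E'
from f import *
s=st(); p=arm.camera('wrist')
save(p,'w8.png')
# at w7 pose
s7=dict(s); s7['position']=np.array([.4615,-.0642,.0284]); 
c=np.array(Rq(s['eef_rot'])); print(c)
R7=np.array([[np.sin(-1.214),0.005*0,np.cos(-1.214)],[-np.cos(-1.214),0,np.sin(-1.214)],[0,-1,0]])
M=np.array(p['mount']);K=np.array([[p['fx'],0,p['cx']],[0,p['fy'],p['cy']],[0,0,1]])
def tp(u,depth): # tool-frame point with tool y=depth(m)
    d=M[:3,:3]@np.linalg.inv(K)@np.array([u[0],u[1],1.]);o=M[:3,3]; return (o+d*(depth-o[1])/d[1])*1000
Z=lambda X,Y:(240+X/5,200+Y/4)
dep=-.0016
for q in [(400.5,323),(238,323),(567,323),(400,205),(400,437),(140,135),(668,135)]: print(q,tp(Z(*q),dep).round(2))
tgt(.475,-.26,.23,-0.1); tgt(.55,-.35,.23,1.328)
E
```

```text
t 10.45 p [ 0.461  -0.0642  0.2307] a -1.213 tilt [ 0.01  -0.003 -1.   ] F [ 0.  -1.  -6.1] w 0.551 q [-0.39  0.25  1.57  0.    1.32  0.82]
[[-0.9367659   0.0104998   0.34979909]
 [-0.34984604 -0.00296937 -0.9368025 ]
 [-0.00879756 -0.99994047  0.00645492]]
(400.5, 323) [ 0.62 -1.6  -0.49]
(238, 323) [  0.6   -1.6  -15.76]
(567, 323) [ 0.64 -1.6  15.16]
(400, 205) [-14.57  -1.6   -0.52]
(400, 437) [16.27 -1.6  -0.55]
(140, 135) [-23.15  -1.6  -23.73]
(668, 135) [-23.1   -1.6   23.42]
row: -0.006 -1.113 -0.003 54.7 -1.3 188.9  q6~-0.40 rotrows 7.4 shiftrows 3.9
row: -0.008 -2.541 0.002 15.9 -0.8 299.5  q6~-1.89 rotrows 16.9 shiftrows 6.0
```

View pics/w8.png

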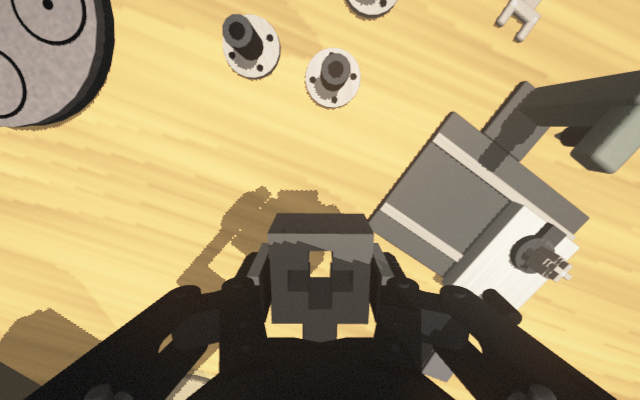

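Call:
play_rows(deltas="0 -0.14 0 7 -1 24 40;0 -0.28 0 14 -1 48 40;0 -0.42 0 21 -1 72 40;0 -0.56 0 28 -1 96 40;0 -0.70 0 35 -1 120 40;0 -0.84 0 42 -1 144 40;0 -0.98 0 49 -1 168 40;0 -1.11 0 55 -1 189 40")

```text
t: 11.3
position: [0.474, -0.2608, 0.2265]
eef_rot: [0.476, -0.474, 0.524, -0.524]
wrist_force: [1.1, 0.9, -4.5]
grip_width: 0.548
```

```bash
python3 - <<'E'
from f import *
s=st(); tgt(.56,-.35,.22,1.1)
E
```

```text
t 11.30 p [ 0.474  -0.2608  0.2265] a -0.098 tilt [ 0.002  0.003 -1.   ] F [ 1.1  0.9 -4.5] w 0.548 q [-0.72  0.39  1.37  0.    1.39 -0.63]
row: -0.003 -1.198 -0.002 80.3 6.4 94.4  q6~-1.66 rotrows 8.0 shiftrows 2.5
```

Call:
play_rows(deltas="0 -0.15 0 10 0 12 40;0 -0.30 0 20 1 24 40;0 -0.45 0 30 2 36 40;0 -0.60 0 40 3 48 40;0 -0.75 0 50 4 60 40;0 -0.90 0 60 5 72 40;0 -1.05 0 70 6 84 40;0 -1.2 0 80 6 94 40")

```text
t: 12.1
position: [0.5594, -0.3495, 0.2161]
eef_rot: [0.69, -0.686, 0.166, -0.162]
wrist_force: [-1.0, -0.1, -4.9]
grip_width: 0.548
```

```bash
python3 - <<'E'
from f import *
s=st(); tgt(.555,-.35,.18,1.328)
E
```

```text
t 12.10 p [ 0.5594 -0.3495  0.2161] a 1.103 tilt [-0.003  0.007 -1.   ] F [-1.  -0.1 -4.9] w 0.548 q [-0.74  0.6   1.02  0.    1.53 -1.84]
row: -0.006 -0.225 -0.006 -3.5 36.1 -2.6  q6~-1.89 rotrows 1.5 shiftrows 0.7
```

Call:
play_rows(deltas="-0.006 -0.15 -0.006 -3.5 20 -2.6 40;-0.006 -0.225 -0.006 -3.5 36 -2.6 40;-0.006 -0.225 -0.006 -3.5 36 -2.6 40;-0.006 -0.225 -0.006 -3.5 36 -2.6 40;-0.006 -0.225 -0.006 -3.5 36 -2.6 40")

```text
t: 12.6
position: [0.5552, -0.3501, 0.1803]
eef_rot: [-0.702, 0.702, -0.086, 0.086]
wrist_force: [-0.2, 0.0, -4.7]
grip_width: 0.551
```

```bash
python3 - <<'E'
from f import *
s=st(); p=arm.camera('wrist');save(p,'w9.png')
im=cv2.imread('pics/w9.png'); cv2.imwrite('pics/w9z.png',cv2.resize(im[100:240,240:400],None,fx=5,fy=4,interpolation=cv2.INTER_CUBIC))
for k,z in dict(stub_top=.088,jig_seat=.048,jig_post=.065).items():
    for d in arm.mark_of(p,k)[:3]: print(k,round(d['score'],2),np.round(d['position'],1),hit(p,d['position'],z,s)[:2].round(4))
E
```

```text
t 12.60 p [ 0.5552 -0.3501  0.1803] a 1.326 tilt [ 0. -0. -1.] F [-0.2  0.  -4.7] w 0.551 q [-0.74  0.62  1.09 -0.    1.43 -2.07]
stub_top 0.82 [325.  103.5] [ 0.4752 -0.326 ]
jig_seat 0.77 [317.6 104.5] [ 0.4725 -0.331 ]
jig_post 0.79 [317.9   2. ] [ 0.4065 -0.3139]
```

View pics/w9.png

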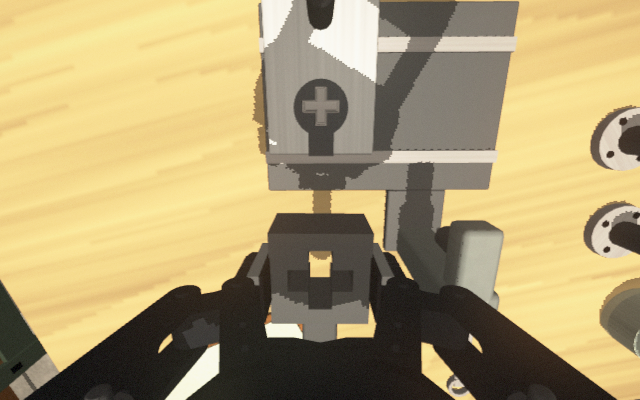

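View pics/w9z.png

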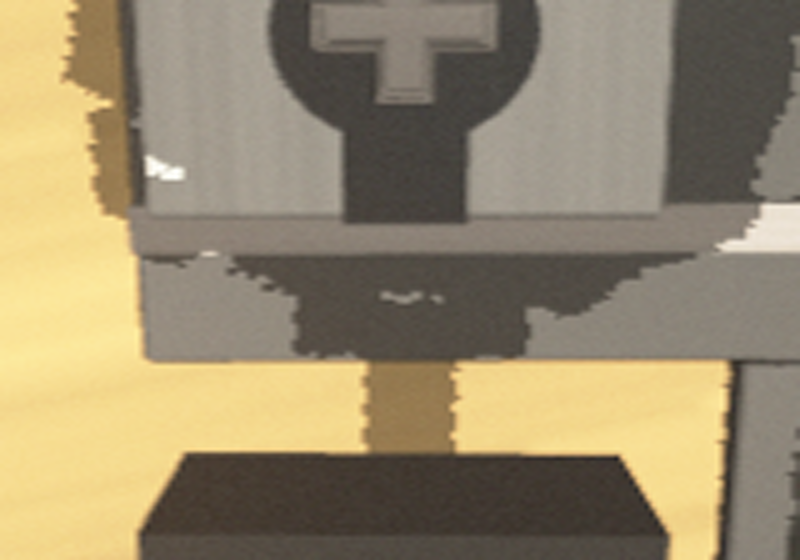

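```bash
python3 - <<'E'
import cv2
im=cv2.imread('pics/w9.png'); cv2.imwrite('pics/w9y.png',cv2.resize(im[70:165,255:385],None,fx=6,fy=6,interpolation=cv2.INTER_CUBIC))
E
```

```text
(no output)
```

View pics/w9y.png

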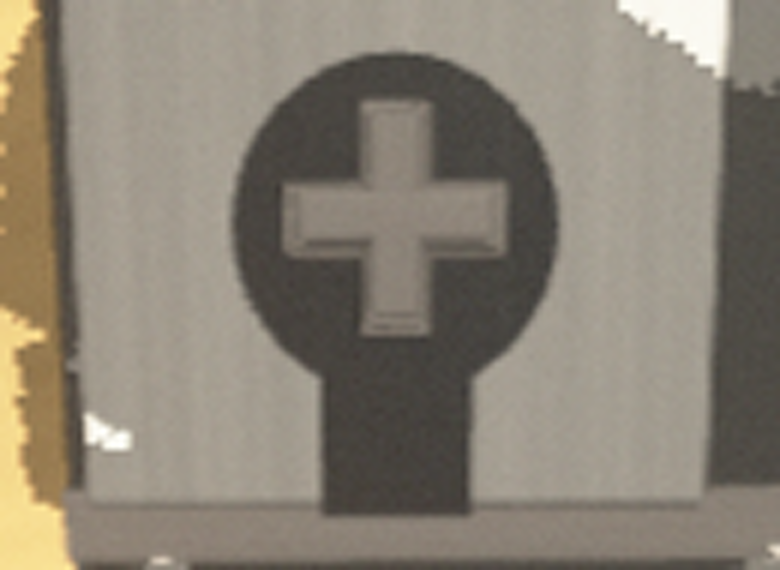

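```bash
cat >> f.py <<'E'
def tp(p,u,depth):
    M=np.array(p['mount']);K=np.array([[p['fx'],0,p['cx']],[0,p['fy'],p['cy']],[0,0,1]])
    d=M[:3,:3]@np.linalg.inv(K)@np.array([u[0],u[1],1.]);o=M[:3,3]; return (o+d*(depth-o[1])/d[1])*1000
E
python3 - <<'E'
from f import *
s=st(); p=arm.camera('wrist')
Z=lambda X,Y:(255+X/6,70+Y/6)
for z,l in [(.078,[(395,217),(281,220),(509,218),(396,98),(395,336)]),(.048,[(395,205),(232,220),(558,220),(323,380),(323,512),(470,380),(470,512),(395,52)]),(.038,[(62,10),(90,500),(728,10),(705,500)])]:
    for q in l: print(z,q,tp(p,Z(*q),s['position'][2]-z).round(2))
E
```

```text
t 12.80 p [ 0.5551 -0.3501  0.1807] a 1.327 tilt [ 0.001 -0.001 -1.   ] F [-0.2 -0.6 -5.7] w 0.549 q [-0.74  0.62  1.09 -0.    1.43 -2.07]
0.078 (395, 217) [-82.17 102.74   1.16]
0.078 (281, 220) [-81.84 102.74 -12.91]
0.078 (509, 218) [-82.04 102.74  15.22]
0.078 (396, 98) [-95.81 102.74   1.28]
0.078 (395, 336) [-68.02 102.74   1.15]
0.048 (395, 205) [-85.21 132.74   1.24]
0.048 (232, 220) [-83.26 132.74 -21.58]
0.048 (558, 220) [-83.2  132.74  24.06]
0.048 (323, 380) [-61.49 132.74  -9.1 ]
0.048 (323, 512) [-42.69 132.74  -9.33]
0.048 (470, 380) [-61.46 132.74  12.  ]
0.048 (470, 512) [-42.67 132.74  12.22]
0.048 (395, 52) [-104.93  132.74    1.25]
0.038 (62, 10) [-111.79  142.74  -45.66]
0.038 (90, 500) [-43.41 142.74 -45.15]
0.038 (728, 10) [-111.66  142.74   48.21]
0.038 (705, 500) [-43.29 142.74  48.41]
```

Call:
play_rows(deltas="0 0 0 0 -1 0 40;0 0 0 0 25 0 40;0 0 0 0 50 0 40;0 0 0 0 55 0 40;0 0 0 0 55 0 40;0 0 0 0 55 0 40")

```text
t: 13.45
position: [0.5557, -0.3505, 0.1272]
eef_rot: [-0.701, 0.703, -0.085, 0.087]
wrist_force: [0.0, 0.5, -4.6]
grip_width: 0.55
```

```bash
python3 - <<'E'
from f import *
s=st(); p=arm.camera('wrist');save(p,'w10.png')
im=cv2.imread('pics/w10.png'); cv2.imwrite('pics/w10z.png',cv2.resize(im[0:330,220:420],None,fx=4,fy=1.8,interpolation=cv2.INTER_CUBIC))
E
```

```text
t 13.45 p [ 0.5557 -0.3505  0.1272] a 1.327 tilt [ 0.003 -0.002 -1.   ] F [ 0.   0.5 -4.6] w 0.550 q [-0.74  0.67  1.16 -0.    1.31 -2.07]
```

View pics/w10.png

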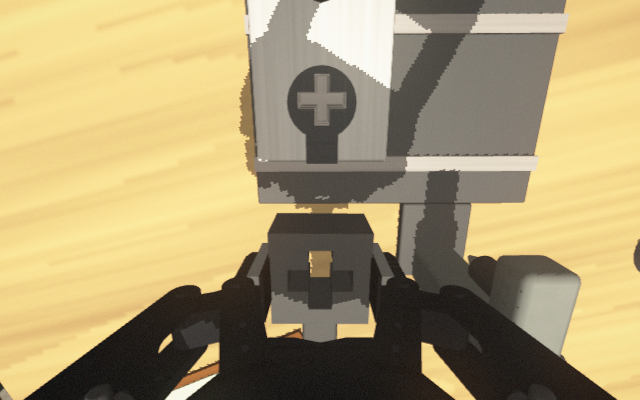

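```bash
python3 - <<'E'
import cv2
im=cv2.imread('pics/w10.png'); cv2.imwrite('pics/w10z.png',cv2.resize(im[55:150,265:375],None,fx=7,fy=6,interpolation=cv2.INTER_CUBIC))
E
```

```text
(no output)
```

View pics/w10z.png

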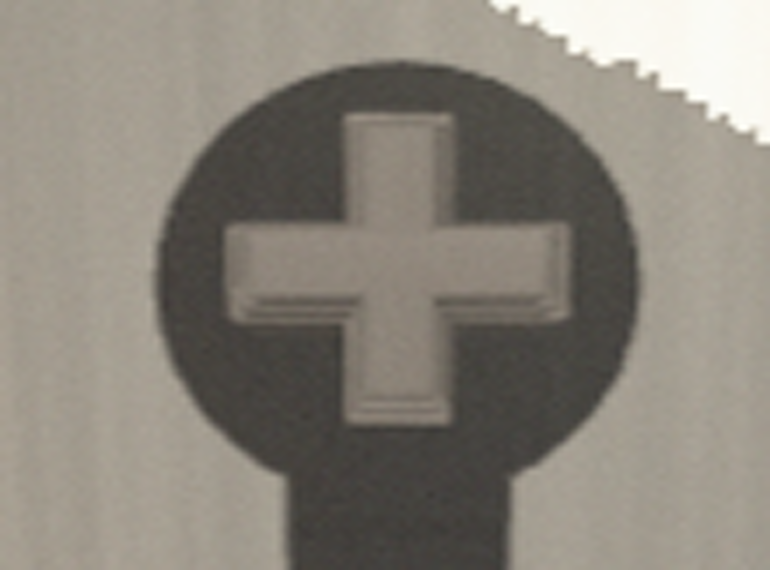

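```bash
python3 - <<'E'
from f import *
s=st(); p=arm.camera('wrist')
Z=lambda X,Y:(265+X/7,55+Y/6)
for z,l in [(.076,[(223,273),(571,273),(398,112),(398,426)]),(.048,[(156,290),(638,290),(397,62)])]:
    for q in l: print(z,q,tp(p,Z(*q),s['position'][2]-z).round(2))
E
```

```text
t 13.50 p [ 0.5557 -0.3505  0.1273] a 1.327 tilt [ 0.003 -0.003 -1.   ] F [-0.9 -0.8 -4.4] w 0.554 q [-0.74  0.67  1.16 -0.    1.31 -2.07]
0.076 (223, 273) [-82.75  51.29 -12.56]
0.076 (571, 273) [-82.71  51.29  15.58]
0.076 (398, 112) [-96.68  51.29   1.58]
0.076 (398, 426) [-68.81  51.29   1.6 ]
0.048 (156, 290) [-82.84  79.29 -21.06]
0.048 (638, 290) [-82.78  79.29  24.4 ]
0.048 (397, 62) [-105.69   79.29    1.66]
```

Call:
play_rows(deltas="0 0 0 -20 -8 1 40;0 0 0 -50 -8 2 40;0 0 0 -75 -7 2 40;0 0 0 -83.3 -6 2 40;0 0 0 -83.3 -6 2 40;0 0 0 -83.3 -6 2 40;0 0 0 -83.3 -6 2 40")

```text
t: 14.25
position: [0.4761, -0.3289, 0.1332]
eef_rot: [-0.701, 0.703, -0.084, 0.087]
wrist_force: [-0.4, -0.5, -4.4]
grip_width: 0.55
```

```bash
cat > goal.py <<'E'
from f import *
R0=None
E
python3 - <<'E'
from f import *
s=st(); p=arm.camera('wrist');save(p,'w11.png')
a=1.327; Rt=np.array([[np.sin(a),0,np.cos(a)],[-np.cos(a),0,np.sin(a)],[0,-1,0]])
g=np.array([.5557,-.3505,.1273])+Rt@np.array([-.08335,0,.002]); print(g, (tool(s,g)).round(2))
im=cv2.imread('pics/w11.png'); cv2.imwrite('pics/w11z.png',cv2.resize(im[180:360,230:410],None,fx=4,fy=3.2,interpolation=cv2.INTER_CUBIC))
E
```

```text
t 14.25 p [ 0.4761 -0.3289  0.1332] a 1.328 tilt [ 0.004 -0.004 -1.   ] F [-0.4 -0.5 -4.4] w 0.550 q [-0.81  0.54  1.4   0.    1.2  -2.14]
[ 0.47529755 -0.32843942  0.1273    ] [-0.95  5.86  0.21]
```

View pics/w11z.png

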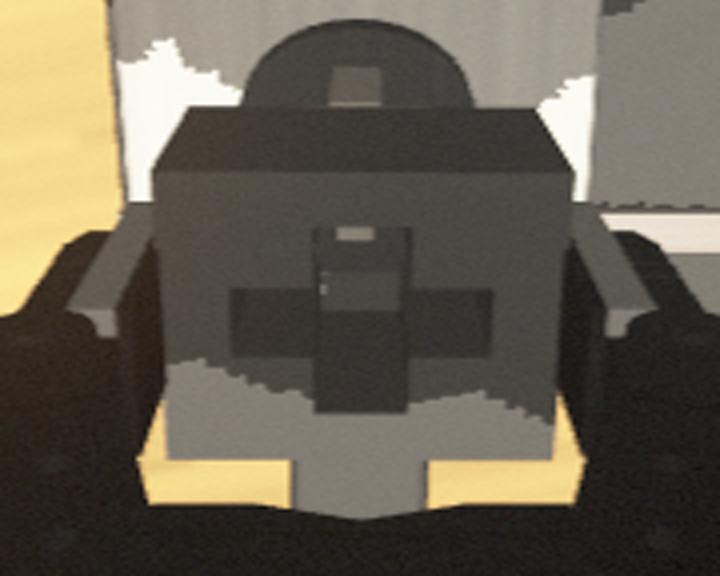

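```bash
python3 - <<'E'
from f import *
s=st(); p=arm.camera('wrist')
Z=lambda X,Y:(230+X/4,180+Y/3.2)
print('slot',tp(p,Z(360,322),-.0016),'slot at z',tp(p,Z(313,235),-.0016),tp(p,Z(408,235),-.0016), tp(p,Z(230,322),-.0016),tp(p,Z(492,322),-.0016),tp(p,Z(360,228),-.0016),tp(p,Z(360,412),-.0016))
d=s['position'][2]-.088
for q in [(330,68),(382,68),(355,68),(336,235),(375,235)]: print(q,tp(p,Z(*q),d).round(2))
E
```

```text
t 14.30 p [ 0.476  -0.3287  0.1329] a 1.328 tilt [ 0.003 -0.003 -1.   ] F [-0.3  0.  -4.4] w 0.546 q [-0.81  0.54  1.4   0.    1.2  -2.14]
slot [ 0.36753092 -1.6         0.43965102] slot at z [-13.63274976  -1.6         -4.89737317] [-13.62075589  -1.6          5.92341744] [  0.35135317  -1.6        -14.81521384] [ 0.38395582 -1.6        15.9275759 ] [-14.71725811  -1.6          0.45745803] [15.76150604 -1.6         0.42147903]
(330, 68) [-25.3   44.95  -4.04]
(382, 68) [-25.29  44.95   3.78]
(355, 68) [-25.3   44.95  -0.28]
(336, 235) [ 9.1  44.95 -3.38]
(375, 235) [ 9.11 44.95  2.81]
```

```bash
python3 - <<'E'
from f import *
for i in range(3):
    p=arm.camera('wrist'); print(p['cx'],p['cy'],p['fx'],np.array(p['mount']).round(5).tolist()[2], p['mount'][0][3],p['mount'][1][3]); print(tp(p,(320.1,280.6),-.0016))
E
cat h.py | grep -n "tool\|M=" 
```

```text
319.87188593040594 204.33781135217976 284.9000411066974 [1.0, -0.00114, -0.00075, 0.00052] -0.07142187636593811 -0.11996054498129538
[ 0.35449408 -1.6         0.48652358]
319.87188593040594 204.33781135217976 284.9000411066974 [1.0, -0.00114, -0.00075, 0.00052] -0.07142175846444765 -0.11996047002253016
[ 0.35459251 -1.6         0.48646389]
319.87188593040594 204.33781135217976 284.9000411066974 [1.0, -0.00114, -0.00075, 0.00052] -0.07142170523678532 -0.11996042561277592
[ 0.35463648 -1.6         0.48642224]
9:        M=np.array(p['mount']); T=np.eye(4); T[:3,:3]=Rq(s['eef_rot']); T[:3,3]=s['position']
19:    """delta row for TCP world target, jaw angle a, tool down. picks nothing; prints"""
27:def tool(s,X): return (Rq(s['eef_rot']).T@(np.array(X)-s['position']))*1000
```

Call:
play_rows(deltas="0 0 0 -0.8 2 -0.7 40;0 0 0 -0.8 6 -0.7 40;0 0 0 -0.8 10 -0.7 40;0 0 0 -0.8 10 -0.7 40;0 0 0 -0.8 10 -0.7 40")

```text
t: 15.0
position: [0.4746, -0.329, 0.1226]
eef_rot: [-0.701, 0.703, -0.085, 0.087]
wrist_force: [-0.1, 0.3, -5.5]
grip_width: 0.546
```

```bash
python3 - <<'E'
from f import *
s=st(); p=arm.camera('wrist');save(p,'w12.png')
a=1.327; Rt=np.array([[np.sin(a),0,np.cos(a)],[-np.cos(a),0,np.sin(a)],[0,-1,0]])
g=np.array([.5557,-.3505,.1273])+Rt@np.array([-.0832,0,.0011]); print(g, (tool(s,g)).round(2))
im=cv2.imread('pics/w12.png'); cv2.imwrite('pics/w12z.png',cv2.resize(im[180:360,230:410],None,fx=4,fy=3.2,interpolation=cv2.INTER_CUBIC))
E
```

```text
t 15.00 p [ 0.4746 -0.329   0.1226] a 1.327 tilt [ 0.003 -0.002 -1.   ] F [-0.1  0.3 -5.5] w 0.546 q [-0.81  0.55  1.42  0.    1.17 -2.14]
[ 0.47522587 -0.32934901  0.1273    ] [ 0.74 -4.67 -0.22]
```

View pics/w12z.png

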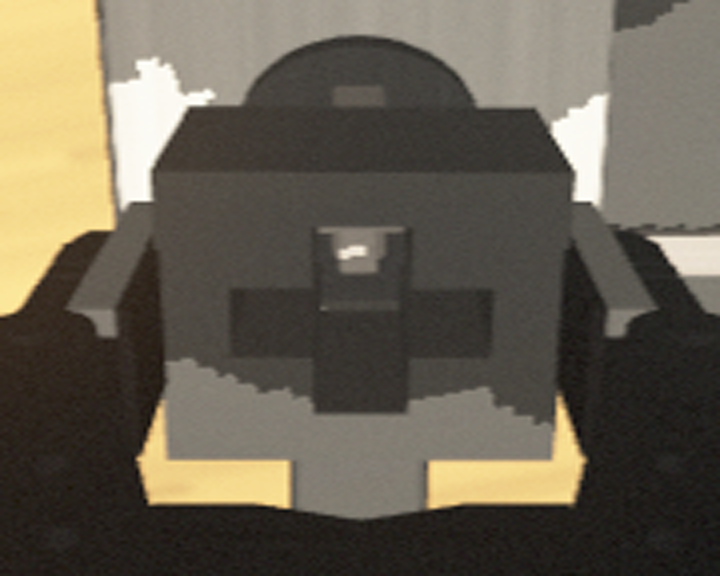

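```bash
python3 - <<'E'
from f import *
s=st(); p=arm.camera('wrist')
Z=lambda X,Y:(230+X/4,180+Y/3.2)
for d in(.0346,.0426): print(tp(p,Z(358,273),d))
print(tp(p,Z(358,36),s['position'][2]-.048))
E
```

```text
t 15.05 p [ 0.4746 -0.329   0.1228] a 1.327 tilt [ 0.003 -0.003 -1.   ] F [-0.5 -0.5 -4.3] w 0.547 q [-0.81  0.55  1.42  0.    1.17 -2.14]
[11.89815945 34.6         0.12548727]
[16.21077172 42.6         0.10501444]
[-24.24230286  74.79483348   0.11928735]
```

Call:
play_rows(deltas="0 0 0 0.3 4 0 40;0 0 0 0.3 8 0 40;0 0 0 0.3 12 0 40;0 0 0 0.3 13 0 40;0 0 0 0.3 13 0 40")

```text
t: 15.6
position: [0.4749, -0.3291, 0.1096]
eef_rot: [-0.701, 0.703, -0.085, 0.087]
wrist_force: [-0.3, -0.1, -5.7]
grip_width: 0.547
```

```bash
python3 - <<'E'
from f import *
s=st(); p=arm.camera('wrist');save(p,'w13.png')
im=cv2.imread('pics/w13.png'); cv2.imwrite('pics/w13z.png',cv2.resize(im[180:360,230:410],None,fx=4,fy=3.2,interpolation=cv2.INTER_CUBIC))
E
```

```text
t 15.60 p [ 0.4749 -0.3291  0.1096] a 1.327 tilt [ 0.003 -0.002 -1.   ] F [-0.3 -0.1 -5.7] w 0.547 q [-0.81  0.57  1.43  0.    1.14 -2.14]
```

View pics/w13z.png

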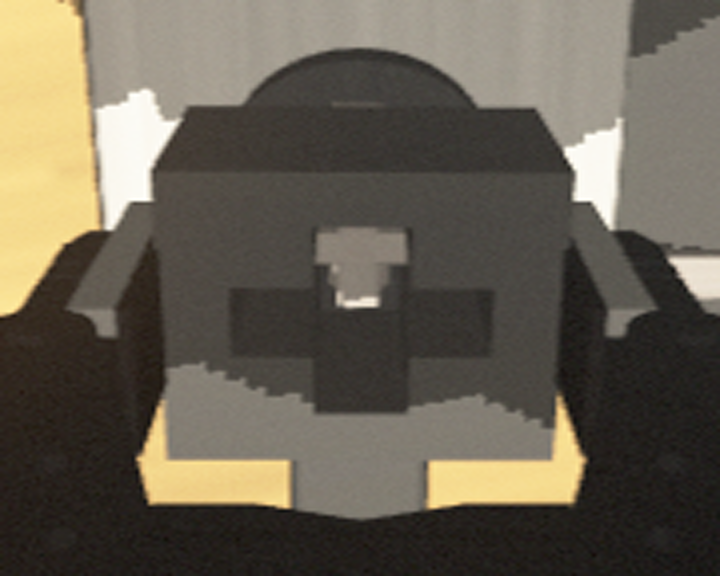

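Call:
play_rows(deltas="0 0 0 0 3 0 40;0 0 0 0 6 0 40;0 0 0 0 9 0 40;0 0 0 0 11 0 40;0 0 0 0 11 0 40")

```text
t: 16.15
position: [0.4749, -0.3291, 0.0984]
eef_rot: [-0.701, 0.703, -0.085, 0.087]
wrist_force: [-0.3, -0.2, -5.2]
grip_width: 0.55
```

```bash
python3 - <<'E'
from f import *
s=st()
E
```

```text
t 16.15 p [ 0.4749 -0.3291  0.0984] a 1.327 tilt [ 0.002 -0.002 -1.   ] F [-0.3 -0.2 -5.2] w 0.550 q [-0.81  0.58  1.44  0.    1.12 -2.14]
```

Underside ≈70 mm, below the 12 mm of slim sections, no contact. Continue.

Call:
play_rows(deltas="0 0 0 0 4 0 40;0 0 0 0 8 0 40;0 0 0 0 12 0 40;0 0 0 0 16 0 40;0 0 0 0 19 0 40;0 0 0 0 19 0 40")

```text
t: 16.75
position: [0.4748, -0.329, 0.0789]
eef_rot: [-0.701, 0.702, -0.085, 0.087]
wrist_force: [-0.8, 0.5, -4.4]
grip_width: 0.544
```

```bash
python3 - <<'E'
from f import *
s=st()
E
```

```text
t 16.75 p [ 0.4748 -0.329   0.0789] a 1.327 tilt [ 0.002 -0.002 -1.   ] F [-0.8  0.5 -4.4] w 0.544 q [-0.81  0.6   1.46  0.    1.07 -2.14]
```

Call:
play_rows(deltas="0 0 0 0 1 0 40;0 0 0 0 2 0 40;0 0 0 0 3 0 40;0 0 0 0 3 0 40")

```text
t: 17.15
position: [0.4749, -0.329, 0.0765]
eef_rot: [-0.701, 0.702, -0.085, 0.087]
wrist_force: [-1.4, 1.3, 2.5]
grip_width: 0.547
```

```bash
python3 - <<'E'
from f import *
s=st()
E
```

```text
t 17.15 p [ 0.4749 -0.329   0.0765] a 1.327 tilt [ 0.002 -0.002 -1.   ] F [-1.4  1.3  2.5] w 0.547 q [-0.81  0.61  1.46  0.    1.07 -2.14]
```

Call:
play_rows(deltas="0 0 0 0 0.5 0 40;0 0 0 0 0.5 0 70;0 0 0 0 0 0 100;0 0 0 0 0 0 100;0 0 0 0 0 0 100;0 0 0 0 0 0 100;0 0 0 0 -30 0 100;0 0 0 0 -60 0 100")

```text
t: 17.95
position: [0.4745, -0.3287, 0.1367]
eef_rot: [-0.702, 0.702, -0.086, 0.086]
wrist_force: [-0.1, 0.6, -0.4]
grip_width: 1.0
```

Call:
play_rows(deltas="0 0 0 0 -50 0 100;0 0 0 0 -90 0 100;0 0 0 0 -90 0 100;0 0 0 0 -90 0 100")

```text
t: 18.35
position: [0.4744, -0.3286, 0.2271]
eef_rot: [-0.701, 0.702, -0.085, 0.087]
wrist_force: [0.0, 0.5, -0.8]
grip_width: 1.0
```

```bash
python3 - <<'E'
from f import *
s=st(); p=arm.camera('wrist');save(p,'w14.png'); save(arm.camera('scene'),'s14.png')
E
```

```text
t 18.35 p [ 0.4744 -0.3286  0.2271] a 1.327 tilt [ 0.002 -0.002 -1.   ] F [ 0.   0.5 -0.8] w 1.000 q [-0.81  0.45  1.27  0.    1.43 -2.14]
```

View pics/w14.png

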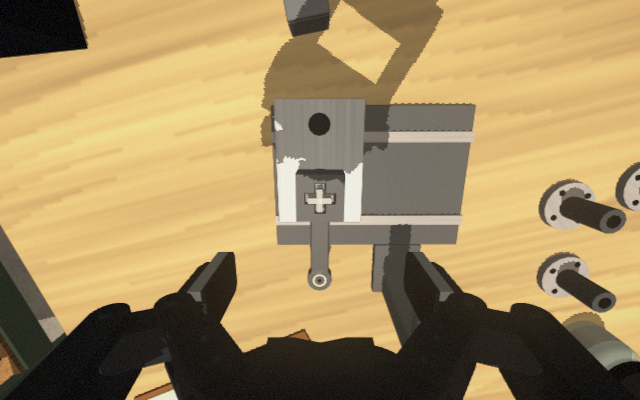

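View pics/s14.png

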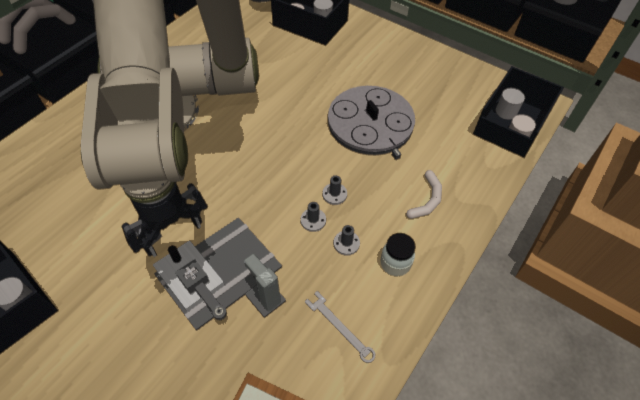

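```bash
python3 - <<'E'
from f import *
s=st(); p=arm.camera('wrist')
P=hit(p,(319,124),.086,s); print(P)
S=hit(p,(319.5,280),.062,s); E=hit(p,(320,200),.088,s); print(S,E,np.arctan2(*(S-E)[[1,0]]))
for k,z in dict(jig_post=.065,stylus_tip=.072,lever_spot=.062).items():
    for d in arm.mark_of(p,k)[:2]: print(k,round(d['score'],2),np.round(d['position'],1),hit(p,d['position'],z,s)[:2].round(4))
tgt(P[0],P[1],.16,1.325);tgt(P[0],P[1],.069,1.325)
E
```

```text
t 18.45 p [ 0.4741 -0.3283  0.2254] a 1.327 tilt [-0.001  0.001 -1.   ] F [ 0.6 -0.3  0.2] w 0.999 q [-0.81  0.45  1.27  0.    1.43 -2.14]
[ 0.40676382 -0.31178376  0.086     ]
[ 0.57050837 -0.35231404  0.062     ] [ 0.47343154 -0.32752637  0.088     ] -0.249998971014344
jig_post 0.58 [317.2 124.7] [ 0.4071 -0.3137]
stylus_tip 0.69 [411.6 284.4] [ 0.5942 -0.2549]
stylus_tip 0.19 [303.6   3.4] [ 0.3104 -0.3008]
lever_spot 0.84 [319.  283.4] [ 0.5746 -0.3539]
row: -0.001 0.002 -0.001 -69.5 65.7 -0.1  q6~-1.98 rotrows 0.0 shiftrows 1.9
row: -0.001 0.002 -0.001 -69.4 156.7 -0.2  q6~-1.98 rotrows 0.0 shiftrows 3.4
```

Call:
play_rows(deltas="0 0 0 -35 30 0 100;0 0 0 -69.5 60 0 100;0 0 0 -69.5 100 0 100;0 0 0 -69.5 135 0 100;0 0 0 -69.5 156 0 100;0 0 0 -69.5 156 0 100;0 0 0 -69.5 156 0 60;0 0 0 -69.5 156 0 30", force=25)

```text
t: 19.45
position: [0.4073, -0.3121, 0.0709]
eef_rot: [-0.702, 0.702, -0.085, 0.086]
wrist_force: [1.4, 0.6, 0.7]
grip_width: 0.69
```

Call:
play_rows(deltas="0 0 0 0 0 0 15;0 0 0 0 0 0 15;0 0 0 0 0 0 15;0 0 0 0 0 0 15;0 0 0 0 0 0 15")

```text
t: 19.95
position: [0.4075, -0.3125, 0.0717]
eef_rot: [-0.701, 0.703, -0.085, 0.087]
wrist_force: [-0.4, 0.8, 5.1]
grip_width: 0.223
```

```bash
python3 - <<'E'
from f import *
s=st()
d=np.array([np.cos(1.328),np.sin(1.328),0])*.095; g=s['position']+d; print(d,tool(s,g))
E
```

```text
t 19.95 p [ 0.4075 -0.3125  0.0717] a 1.328 tilt [ 0.002 -0.002 -1.   ] F [-0.4  0.8  5.1] w 0.223 q [-0.89  0.53  1.65  0.    0.95 -2.21]
[0.0228397 0.0922136 0.       ] [-4.04320264e-02 -1.65202413e-01  9.49998478e+01]
```

Call:
play_rows(deltas="0 0 0 0 0 10 15;0 0 0 0 0 22 15;0 0 0 0 0 34 15;0 0 0 0 0 46 15;0 0 0 0 0 58 15;0 0 0 0 0 70 15;0 0 0 0 0 80 15;0 0 0 0 0 84 15")

```text
t: 20.75
position: [0.4278, -0.2296, 0.0717]
eef_rot: [-0.701, 0.702, -0.085, 0.086]
wrist_force: [-5.1, -1.7, 3.0]
grip_width: 0.226
```

Call:
play_rows(deltas="0 0 0 0 0 0 15;0 0 0 0 0 0 15")

```text
t: 20.95
position: [0.4279, -0.229, 0.0718]
eef_rot: [-0.702, 0.702, -0.085, 0.086]
wrist_force: [-1.1, 2.9, 3.2]
grip_width: 0.224
```

```bash
python3 - <<'E'
from f import *
s=st()
p=arm.camera('wrist');save(p,'w15.png')
for n in['scene','top','wrist']:
    p=arm.camera(n)
    for k,z in dict(stylus_tip=.072,lever_spot=.062,jig_post=.065,stub_top=.088).items():
        for d in arm.mark_of(p,k)[:2]: print(n,k,round(d['score'],2),np.round(d['position'],1),hit(p,d['position'],z,s)[:2].round(4))
    if n=='scene': save(p,'s15.png'); im=p['frame'][200:320,180:320]; cv2.imwrite('pics/s15z.png',cv2.resize(im[:,:,::-1],None,fx=5,fy=5,interpolation=cv2.INTER_CUBIC))
E
```

```text
t 20.95 p [ 0.4279 -0.229   0.0718] a 1.328 tilt [ 0.002 -0.001 -1.   ] F [-1.1  2.9  3.2] w 0.224 q [-0.74  0.5   1.73  0.    0.91 -2.07]
scene stylus_tip 0.9 [257.2 281.3] [ 0.5977 -0.2628]
scene lever_spot 0.73 [252.2 284.2] [ 0.5897 -0.2709]
scene lever_spot 0.17 [375.5 109.7] [0.5306 0.3122]
scene jig_post 0.85 [207.4 231.4] [ 0.4282 -0.2318]
scene stub_top 0.56 [222.5 247.5] [ 0.494  -0.2503]
scene stub_top 0.46 [396.6 120.5] [0.6061 0.2878]
top stylus_tip 0.94 [413.9 204.7] [ 0.5941 -0.2479]
top lever_spot 0.64 [422.4 204.6] [ 0.5972 -0.2726]
top jig_post 0.42 [412.5 242.8] [ 0.4939 -0.2443]
top jig_post 0.3 [398.2 145.3] [ 0.7606 -0.2086]
top stub_top 0.61 [228.  223.6] [0.5272 0.2344]
top stub_top 0.6 [411.8 241.9] [ 0.4931 -0.238 ]
wrist jig_post 0.69 [320.4 268.5] [ 0.4268 -0.2281]
```

View pics/w15.png

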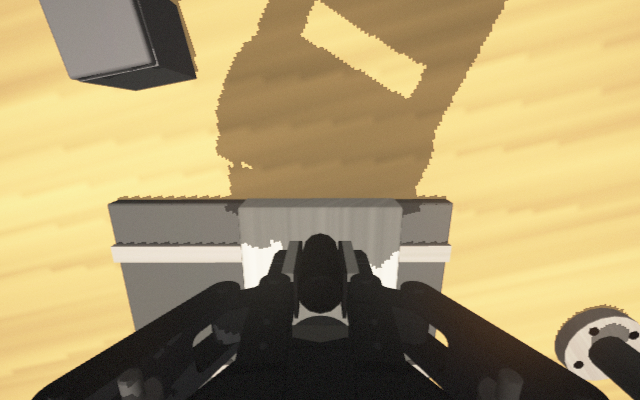

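View pics/s15z.png

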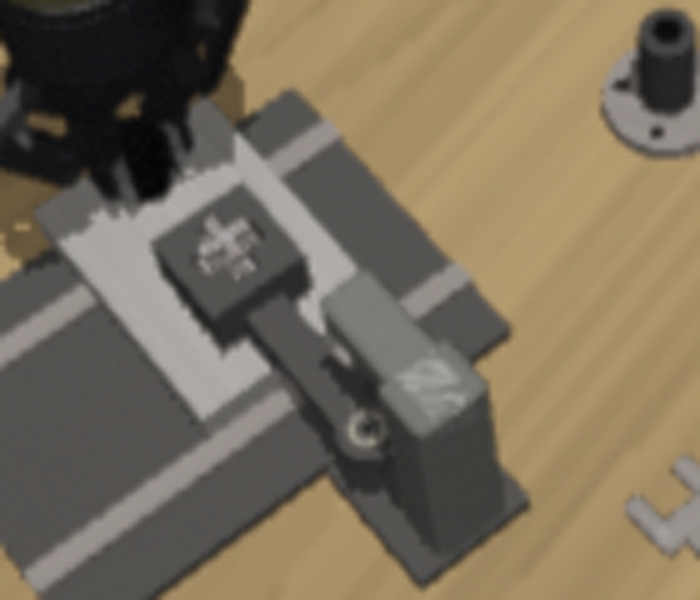

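Call:
play_rows(deltas="0 0 0 0 0 4 15;0 0 0 0 0 8 15;0 0 0 0 0 12 15;0 0 0 0 0 12 15;0 0 0 0 0 12 15")

```text
t: 22.25
position: [0.4307, -0.2174, 0.0717]
eef_rot: [-0.702, 0.702, -0.085, 0.086]
wrist_force: [-1.8, 3.6, 3.5]
grip_width: 0.225
```

Call:
play_rows(deltas="0 0 0 0 0 0 60;0 0 0 0 0 0 60;0 0 0 0 0 0 60;0 0 0 0 0 0 60;0 0 0 0 -40 0 60;0 0 0 0 -85 0 60;0 0 0 0 -130 0 60;0 0 0 0 -160 0 60")

```text
t: 23.05
position: [0.4308, -0.2175, 0.2349]
eef_rot: [-0.701, 0.703, -0.084, 0.087]
wrist_force: [-0.2, 0.2, -0.6]
grip_width: 0.603
```

```bash
python3 - <<'E'
from f import *
s=st(); save(arm.camera('wrist'),'w16.png'); p=arm.camera('scene'); im=p['frame'][200:320,180:320]; cv2.imwrite('pics/s16z.png',cv2.resize(im[:,:,::-1],None,fx=5,fy=5,interpolation=cv2.INTER_CUBIC))
E
```

```text
t 23.05 p [ 0.4308 -0.2175  0.2349] a 1.329 tilt [ 0.004 -0.003 -1.   ] F [-0.2  0.2 -0.6] w 0.603 q [-0.71  0.28  1.51  0.    1.35 -2.04]
```

View pics/w16.png

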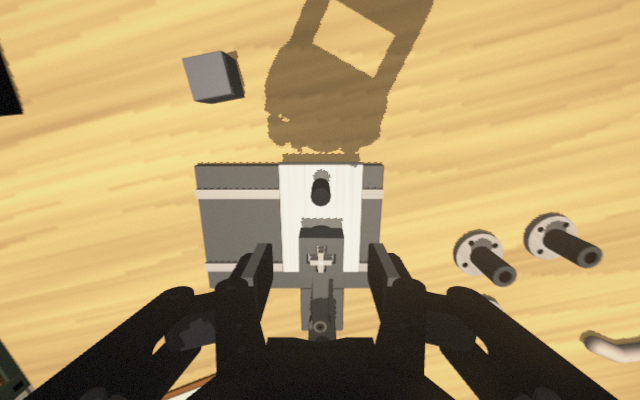

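View pics/s16z.png

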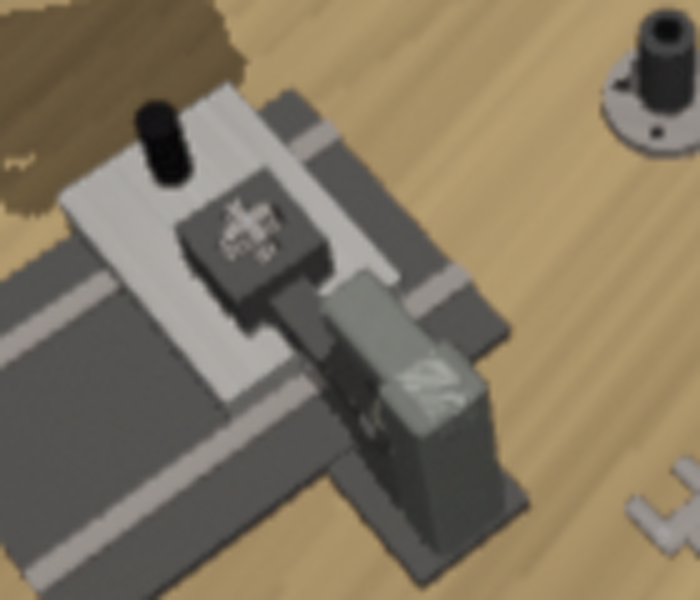

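Call:
play_rows(deltas="0 0 0 40 0 0 100;0 0 0 80 0 0 100;0 0 0 100 0 0 100;0 0 0 100 0 0 100;0 0 0 100 0 0 100;0 0 0 100 0 0 100")

```text
t: 23.75
position: [0.5278, -0.2418, 0.2362]
eef_rot: [-0.7, 0.704, -0.083, 0.088]
wrist_force: [-0.1, -0.7, 0.0]
grip_width: 0.997
```

```bash
python3 - <<'E'
from f import *
s=st(); p=arm.camera('wrist'); save(p,'w17.png')
im=cv2.imread('pics/w17.png'); cv2.imwrite('pics/w17z.png',cv2.resize(im[100:290,250:400],None,fx=5,fy=3.1,interpolation=cv2.INTER_CUBIC))
for k,z in dict(stylus_tip=.072,lever_spot=.062).items():
        for d in arm.mark_of(p,k)[:2]: print(k,round(d['score'],2),np.round(d['position'],1),hit(p,d['position'],z,s)[:2].round(4))
E
```

```text
t 23.75 p [ 0.5278 -0.2418  0.2362] a 1.329 tilt [ 0.007 -0.006 -1.   ] F [-0.1 -0.7  0. ] w 0.997 q [-0.63  0.44  1.25 -0.    1.44 -1.96]
stylus_tip 0.64 [324.5 253.9] [ 0.5964 -0.254 ]
lever_spot 0.77 [320.9 251.5] [ 0.5974 -0.2583]
```

View pics/w17z.png

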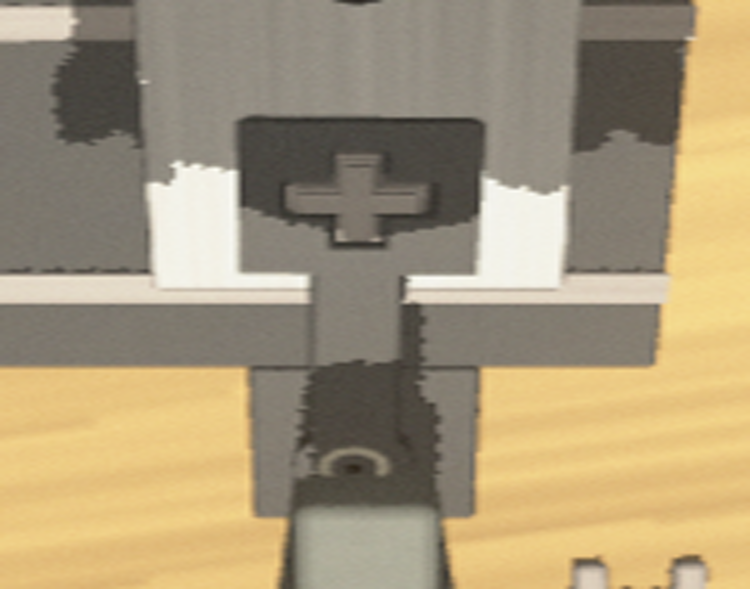

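```bash
python3 - <<'E'
from f import *
im=cv2.imread('pics/w16.png'); cv2.imwrite('pics/w16z.png',cv2.resize(im[260:350,270:370],None,fx=7,fy=6,interpolation=cv2.INTER_CUBIC))
s=st(); p=arm.camera('wrist')
Z=lambda X,Y:(250+X/5,100+Y/3.1)
print('spot',tp(p,Z(354,465),s['position'][2]-.062))
for q in[(293,505),(442,505)]: print(tp(p,Z(*q),s['position'][2]-.14))
E
```

```text
t 23.90 p [ 0.5281 -0.242   0.2369] a 1.328 tilt [ 0.008 -0.007 -1.   ] F [-0.1 -0.7  0.5] w 0.999 q [-0.63  0.44  1.24 -0.    1.44 -1.96]
spot [ 68.27667585 174.86697101   1.26910318]
[43.19461304 96.86697101 -9.22078881]
[43.22186321 96.86697101 15.90773424]
```

View pics/w16z.png

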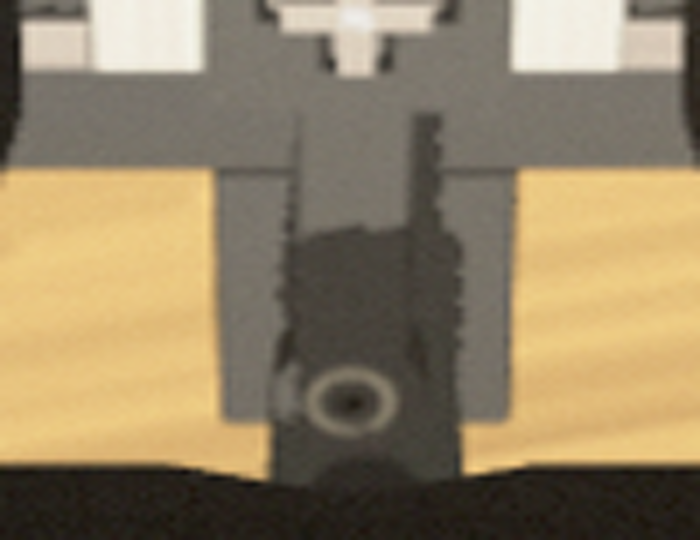

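Call:
play_rows(deltas="0 0 0 -30 0 0 100;0 0 0 -48 10 0 100;0 0 0 -48 10 0 100;0 0 0 -48 10 0 100;0 0 0 -48 10 0 100")

```text
t: 24.45
position: [0.4825, -0.231, 0.2269]
eef_rot: [-0.7, 0.704, -0.082, 0.089]
wrist_force: [-0.1, 0.5, -0.2]
grip_width: 1.001
```

```bash
python3 - <<'E'
from f import *
s=st(); p=arm.camera('wrist'); save(p,'w18.png')
im=cv2.imread('pics/w18.png'); cv2.imwrite('pics/w18z.png',cv2.resize(im[230:345,265:375],None,fx=7,fy=5.2,interpolation=cv2.INTER_CUBIC))
for k,z in dict(stylus_tip=.072,lever_spot=.062).items():
        for d in arm.mark_of(p,k)[:2]: print(k,round(d['score'],2),np.round(d['position'],1),hit(p,d['position'],z,s)[:2].round(4))
E
```

```text
t 24.45 p [ 0.4825 -0.231   0.2269] a 1.329 tilt [ 0.009 -0.007 -1.   ] F [-0.1  0.5 -0.2] w 1.001 q [-0.67  0.37  1.39 -0.    1.37 -2.  ]
stylus_tip 0.77 [324.7 294.1] [ 0.5948 -0.2539]
lever_spot 0.58 [319.6 290.6] [ 0.5956 -0.26  ]
lever_spot 0.49 [207.9  19.4] [ 0.3083 -0.2889]
```

View pics/w18z.png

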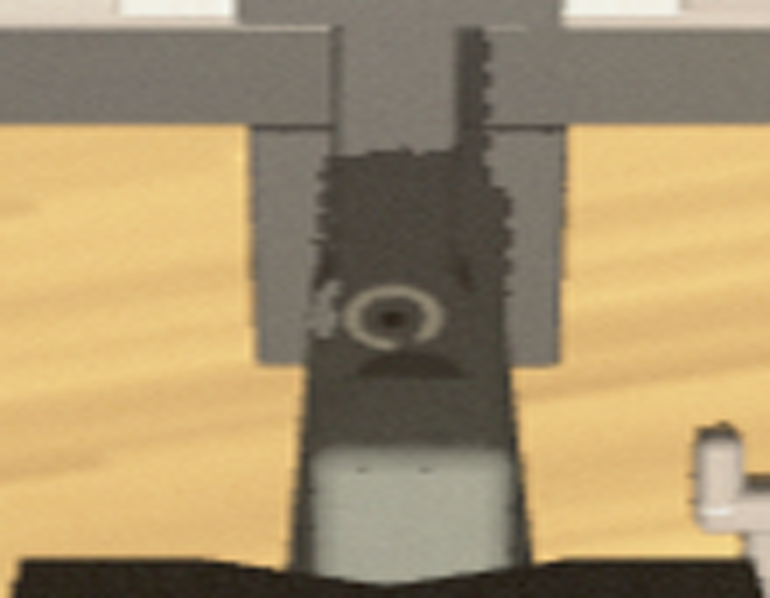

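```bash
python3 - <<'E'
from f import *
im=cv2.imread('pics/w18.png')[280:312,300:344].astype(float); im=np.clip((im-20)*2.2,0,255).astype(np.uint8); cv2.imwrite('pics/w18y.png',cv2.resize(im,None,fx=16,fy=16,interpolation=cv2.INTER_CUBIC))
E
```

```text
(no output)
```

View pics/w18y.png

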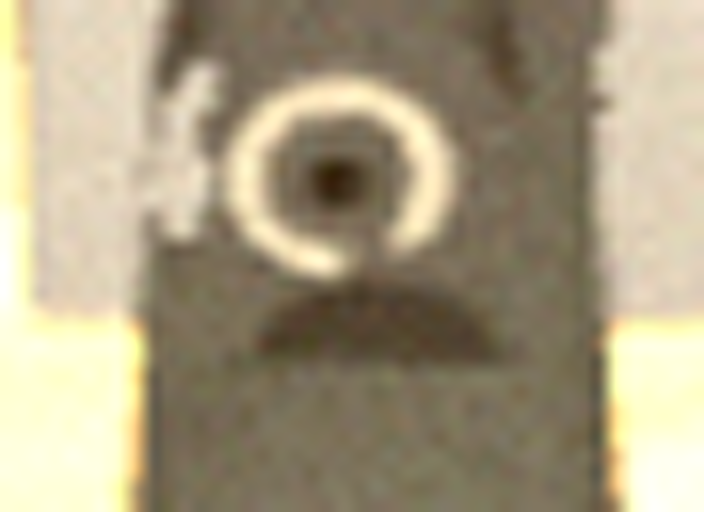

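```bash
python3 - <<'E'
from f import *
s=st(); p=arm.camera('wrist')
print(tp(p,(321.1,291.4),s['position'][2]-.062)); 
for v in (294.5,295.3,296): print(tp(p,(323.1,v),s['position'][2]-.072))
E
```

```text
t 24.60 p [ 0.4822 -0.2308  0.2265] a 1.329 tilt [ 0.008 -0.007 -1.   ] F [ 0.7 -0.4 -1. ] w 1.001 q [-0.67  0.37  1.39 -0.    1.37 -2.  ]
[115.0185481  164.51576908   1.56535648]
[112.38534893 154.51576908   3.73922604]
[113.40100041 154.51576908   3.74112406]
[114.29120012 154.51576908   3.74278763]
```

```bash
python3 - <<'E'
from f import *
tgt(.4307,-.2174,.0717,1.328)
E
```

```text
row: 0.005 0.001 0.010 -54.6 154.2 1.3  q6~-1.80 rotrows 0.1 shiftrows 3.3
```

Call:
play_rows(deltas="0.005 0 0.01 -40 20 1.3 100;0.005 0 0.01 -54.6 60 1.3 100;0.005 0 0.01 -54.6 100 1.3 100;0.005 0 0.01 -54.6 140 1.3 100;0.005 0 0.01 -54.6 154 1.3 100;0.005 0 0.01 -54.6 154 1.3 100;0.005 0 0.01 -54.6 154 1.3 100", force=25)

```text
t: 25.35
position: [0.4312, -0.2178, 0.0724]
eef_rot: [-0.702, 0.702, -0.085, 0.085]
wrist_force: [-0.1, 0.5, 0.5]
grip_width: 0.999
```

```bash
python3 - <<'E'
from f import *
st();tgt(.4307,-.2174,.0717,1.328)
E
```

```text
t 25.35 p [ 0.4312 -0.2178  0.0724] a 1.329 tilt [ 0. -0. -1.] F [-0.1  0.5  0.5] w 0.999 q [-0.71  0.49  1.74  0.    0.91 -2.04]
row: 0.000 0.001 0.000 -0.6 0.7 0.2  q6~-1.80 rotrows 0.0 shiftrows 0.0
```

Call:
play_rows(deltas="0 0 0 -0.6 0.7 0.2 15;0 0 0 -0.6 0.7 0.2 15;0 0 0 -0.6 0.7 0.2 15;0 0 0 -0.6 0.7 0.2 15;0 0 0 -0.6 0.7 0.2 15;0 0 0 -0.6 0.7 0.2 15;0 0 0 -0.6 0.7 0.2 15")

```text
t: 26.05
position: [0.4308, -0.2175, 0.0721]
eef_rot: [-0.702, 0.702, -0.085, 0.086]
wrist_force: [-0.1, 1.2, 5.3]
grip_width: 0.224
```

```bash
python3 - <<'E'
from f import *
st();tgt(.43125,-.2153,.0717,1.328)
E
```

```text
t 26.05 p [ 0.4308 -0.2175  0.0721] a 1.329 tilt [ 0.001 -0.    -1.   ] F [-0.1  1.2  5.3] w 0.224 q [-0.71  0.49  1.74  0.    0.91 -2.04]
row: 0.000 0.001 0.001 -0.0 0.4 2.2  q6~-1.79 rotrows 0.0 shiftrows 0.0
```

Call:
play_rows(deltas="0 0 0 0 0 2.3 15;0 0 0 0 0 2.3 15;0 0 0 0 0 2.3 15;0 0 0 0 0 2.3 15")

```text
t: 26.45
position: [0.4313, -0.2153, 0.0721]
eef_rot: [-0.702, 0.702, -0.085, 0.086]
wrist_force: [-1.3, -1.4, 2.9]
grip_width: 0.231
```

```bash
python3 - <<'E'
from f import *
st();tgt(.43125,-.2153,.0717,1.328)
E
```

```text
t 26.45 p [ 0.4313 -0.2153  0.0721] a 1.329 tilt [ 0.001 -0.    -1.   ] F [-1.3 -1.4  2.9] w 0.231 q [-0.71  0.49  1.74  0.    0.91 -2.04]
row: 0.000 0.001 0.001 -0.0 0.4 -0.1  q6~-1.79 rotrows 0.0 shiftrows 0.0
```

Release, lift, go to the same viewing pose.

Call:
play_rows(deltas="0 0 0 0 0 0 100;0 0 0 0 0 0 100;0 0 0 0 0 0 100;0 0 0 0 0 0 100;0 0 0 0 0 0 100;0 0 0 0 -45 0 100;0 0 0 0 -95 0 100;0 0 0 0 -130 0 100")

```text
t: 27.25
position: [0.4314, -0.2153, 0.205]
eef_rot: [-0.701, 0.703, -0.084, 0.086]
wrist_force: [0.2, 0.1, -0.2]
grip_width: 0.998
```

Call:
play_rows(deltas="0 0 0 30 -15 0 100;0 0 0 52 -25 0 100;0 0 0 52 -25 0 100;0 0 0 52 -25 0 100;0 0 0 52 -25 0 100")

```text
t: 27.75
position: [0.481, -0.2273, 0.2294]
eef_rot: [-0.702, 0.702, -0.085, 0.086]
wrist_force: [-0.1, -0.5, -0.1]
grip_width: 1.0
```

```bash
python3 - <<'E'
from f import *
s=st(); p=arm.camera('wrist'); save(p,'w19.png')
im=cv2.imread('pics/w19.png')[272:312,295:345].astype(float); im=np.clip((im-20)*2.2,0,255).astype(np.uint8); cv2.imwrite('pics/w19y.png',cv2.resize(im,None,fx=14,fy=14,interpolation=cv2.INTER_CUBIC))
for k,z in dict(stylus_tip=.072,lever_spot=.062).items():
        for d in arm.mark_of(p,k)[:2]: print(k,round(d['score'],2),np.round(d['position'],1),hit(p,d['position'],z,s)[:2].round(4))
E
```

```text
t 27.75 p [ 0.481  -0.2273  0.2294] a 1.329 tilt [ 0.001 -0.001 -1.   ] F [-0.1 -0.5 -0.1] w 1.000 q [-0.66  0.37  1.39  0.    1.38 -1.99]
stylus_tip 0.79 [319.9 295.3] [ 0.5934 -0.2549]
lever_spot 0.74 [318.5 293.7] [ 0.5975 -0.2576]
```

View pics/w19y.png

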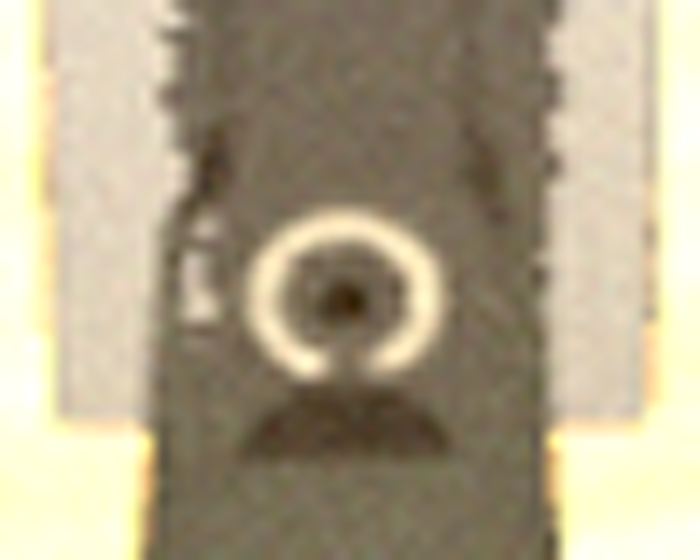

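```bash
python3 - <<'E'
from f import *
tgt(.56,-.02,.26,1.57); tgt(.56,-.02,.26,1.1)
E
```

```text
row: 0.001 -0.241 0.002 26.7 -30.3 220.3  q6~-1.61 rotrows 1.6 shiftrows 4.5
row: 0.001 0.229 0.002 26.7 -30.3 220.3  q6~-1.14 rotrows 1.5 shiftrows 4.5
```

Call:
play_rows(deltas="0 -0.1 0 5 -20 40 100;0 -0.241 0 10 -30 85 100;0 -0.241 0 16 -30 130 100;0 -0.241 0 22 -30 175 100;0 -0.241 0 26.7 -30 220 100;0 -0.241 0 26.7 -30 220 100;0 -0.241 0 26.7 -30 220 100")

```text
t: 28.6
position: [0.5597, -0.0197, 0.2594]
eef_rot: [-0.707, 0.708, 0.001, 0.0]
wrist_force: [-0.6, -0.2, -0.0]
grip_width: 1.002
```

```bash
python3 - <<'E'
from f import *
s=st(); p=arm.camera('wrist'); save(p,'w20.png')
for k in ['hubA_mid','hubB_mid','hubC_mid','hubD_mid']:
        for d in arm.mark_of(p,k)[:5]: print(k,round(d['score'],2),np.round(d['position'],1),hit(p,d['position'],.0325,s)[:2].round(4))
E
```

```text
t 28.60 p [ 0.5597 -0.0197  0.2594] a 1.571 tilt [ 0.001 -0.002 -1.   ] F [-0.6 -0.2 -0. ] w 1.002 q [-0.25  0.39  1.26 -0.    1.49 -1.82]
hubA_mid 0.62 [377.6 194. ] [0.5763 0.0528]
hubA_mid 0.55 [307.6 194.2] [ 0.5765 -0.0351]
hubC_mid 0.71 [379.3 194.4] [0.5768 0.0549]
hubC_mid 0.46 [117.3 216. ] [ 0.6054 -0.2801]
hubD_mid 0.86 [307.6 264.3] [ 0.6742 -0.0363]
```

View pics/w20.png

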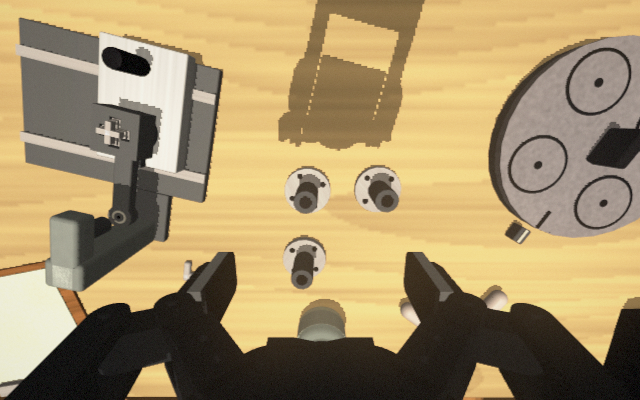

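```bash
python3 - <<'E'
from f import *
s=st(); p=arm.camera('wrist')
im=cv2.imread('pics/w20.png'); cv2.imwrite('pics/w20z.png',cv2.resize(im[150:300,270:420],None,fx=5,fy=4,interpolation=cv2.INTER_CUBIC))
E
```

```text
t 28.85 p [ 0.5596 -0.0215  0.2597] a 1.568 tilt [ 0.002 -0.001 -1.   ] F [-0.4 -0.1  0.1] w 1.001 q [-0.25  0.39  1.26 -0.    1.49 -1.82]
```

View pics/w20z.png

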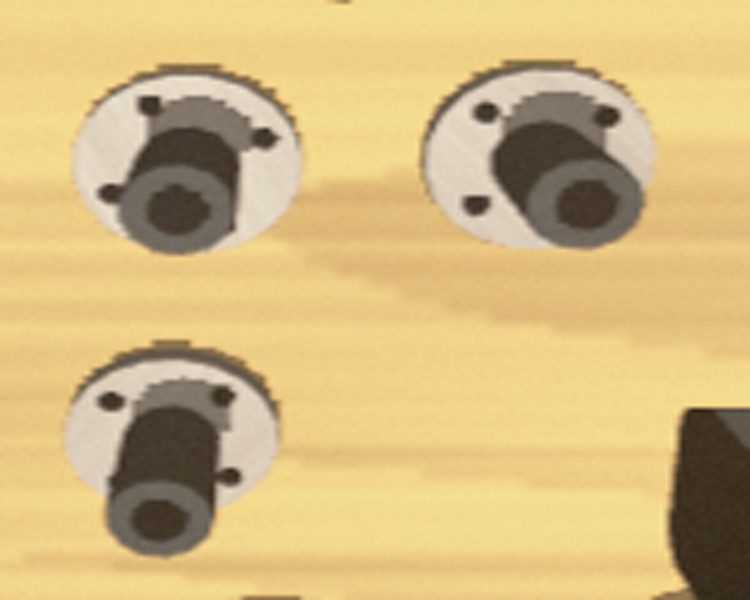

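```bash
python3 - <<'E'
from f import *
s=arm.sense(); p=arm.camera('wrist')
for q in[(177,209),(585,203),(161,518)]:
    t=tp(p,(270+q[0]/5,150+q[1]/4),.2594-.065); print(np.array([.5597+t[0]/1000,-.0197+t[2]/1000]).round(4))
tgt(.577,.052,.22,1.571)
E
```

```text
[ 0.5775 -0.0359]
[0.5758 0.0575]
[ 0.6774 -0.0415]
row: 0.001 -0.003 0.002 17.0 39.7 73.3  q6~-1.48 rotrows 0.0 shiftrows 1.7
```

```bash
python3 - <<'E'
from f import *
tgt(.50,.31,.27,1.571)
E
```

```text
row: 0.001 -0.003 0.002 -60.5 -10.9 331.0  q6~-1.02 rotrows 0.0 shiftrows 6.7
```

Call:
play_rows(deltas="0 0 0 -8 -11 45 100;0 0 0 -17 -11 90 100;0 0 0 -26 -11 140 100;0 0 0 -35 -11 190 100;0 0 0 -44 -11 240 100;0 0 0 -53 -11 290 100;0 0 0 -60 -11 331 100;0 0 0 -60 -11 331 100")

```text
t: 29.75
position: [0.4991, 0.314, 0.2699]
eef_rot: [-0.707, 0.707, 0.001, -0.0]
wrist_force: [0.1, -0.2, 0.1]
grip_width: 0.995
```

Call:
play_rows(deltas="0 0 0 0 0 0 60;0 0 0 0 0 0 60")

```text
t: 29.95
position: [0.4993, 0.3133, 0.2698]
eef_rot: [-0.707, 0.707, 0.001, -0.0]
wrist_force: [-0.4, 0.4, -0.4]
grip_width: 0.688
```

```bash
python3 - <<'E'
from f import *
s=st(); p=arm.camera('wrist'); save(p,'w21.png')
for k,z in dict(tt_mark0=.028,tt_grip=.05).items():
        for d in arm.mark_of(p,k)[:5]: print(k,round(d['score'],2),np.round(d['position'],1),hit(p,d['position'],z,s)[:2].round(4))
E
```

```text
t 29.95 p [0.4993 0.3133 0.2698] a 1.573 tilt [ 0.001 -0.001 -1.   ] F [-0.4  0.4 -0.4] w 0.688 q [ 0.36  0.44  1.15 -0.    1.55 -1.21]
tt_mark0 0.92 [273.2 210.2] [0.5419 0.2515]
tt_mark0 0.7 [306.4 131.4] [0.4402 0.297 ]
tt_mark0 0.61 [380.2 176.1] [0.4959 0.3911]
tt_mark0 0.59 [339.2 240.1] [0.5849 0.3402]
tt_grip 0.81 [325.8 197. ] [0.5178 0.3209]
```

View pics/w21.png

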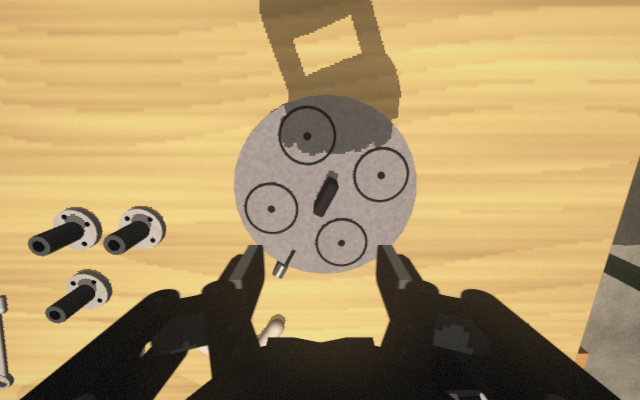

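```bash
python3 - <<'E'
from f import *
s=arm.sense(); p=arm.camera('wrist'); g=cv2.cvtColor(p['frame'],cv2.COLOR_RGB2GRAY).astype(float)
P=[]
for u,v in[(307,136),(381,176),(271,209),(341,243)]:
    w=g[v-7:v+8,u-7:u+8]; m=np.clip(np.median(w)*.75-w,0,None); yy,xx=np.mgrid[-7:8,-7:8]; c=(u+(m*xx).sum()/m.sum(),v+(m*yy).sum()/m.sum())
    X=hit(p,c,.028,s)[:2]; P.append(X); print(np.round(c,1),X.round(4))
P=np.array(P); C=P.mean(0); print('C',C)
for X in P: print(np.linalg.norm(X-C).round(4), np.arctan2(*(X-C)[::-1]).round(3))
im=cv2.imread('pics/w21.png'); cv2.imwrite('pics/w21z.png',cv2.resize(im[80:290,220:430],None,fx=3.6,fy=2.8,interpolation=cv2.INTER_CUBIC))
E
```

```text
[307.2 135.5] [0.4454 0.2975]
[381.  174.6] [0.4945 0.3916]
[271.3 208.4] [0.5398 0.2485]
[341.5 242.2] [0.5885 0.3428]
C [0.51705349 0.32009764]
0.0751 -2.836
0.075 1.877
0.0751 -1.263
0.075 0.308
```

View pics/w21z.png

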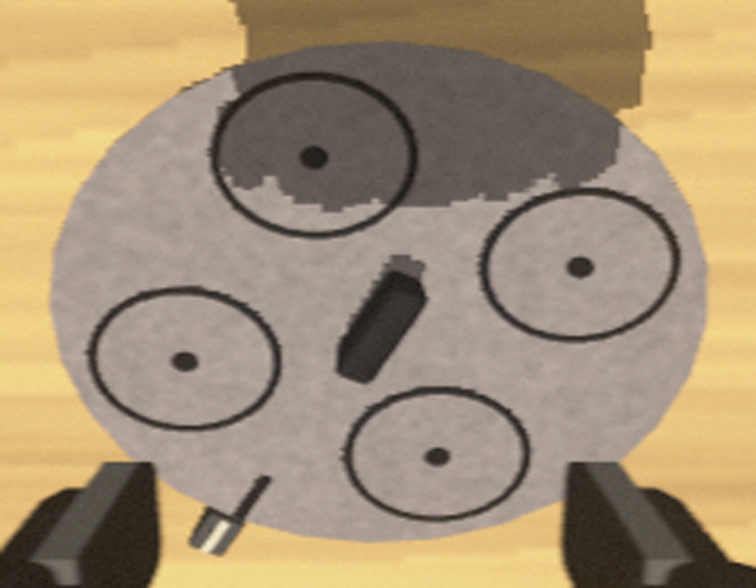

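```bash
python3 - <<'E'
from f import *
tgt(.57,.057,.19,1.571)
E
```

```text
row: 0.000 0.001 0.002 70.1 80.2 -256.0  q6~-1.47 rotrows 0.0 shiftrows 5.5
```

Call:
play_rows(deltas="0 0 0 10 0 -45 65;0 0 0 22 10 -90 65;0 0 0 36 25 -135 65;0 0 0 50 45 -180 65;0 0 0 64 70 -225 65;0 0 0 70 80 -256 65;0 0 0 70 80 -256 65;0 0 0 70 80 -256 65")

```text
t: 30.95
position: [0.5699, 0.0561, 0.1902]
eef_rot: [-0.707, 0.707, -0.0, 0.001]
wrist_force: [-0.5, -0.2, -0.7]
grip_width: 0.647
```

```bash
cat >> f.py <<'E'
def hubs(p,s):
    out=[]
    for k in ['hubA_mid','hubB_mid']:
        for d in arm.masks_of(p,k)[:4]:
            pass
    return out
E
python3 - <<'E'
from f import *
s=st(); p=arm.camera('wrist'); save(p,'w22.png')
im=cv2.imread('pics/w22.png'); cv2.imwrite('pics/w22z.png',cv2.resize(im[120:340,230:430],None,fx=4,fy=2.7,interpolation=cv2.INTER_CUBIC))
E
```

```text
t 30.95 p [0.5699 0.0561 0.1902] a 1.569 tilt [ 0.001 -0.    -1.   ] F [-0.5 -0.2 -0.7] w 0.647 q [-0.11  0.47  1.34 -0.    1.33 -1.68]
```

View pics/w22z.png

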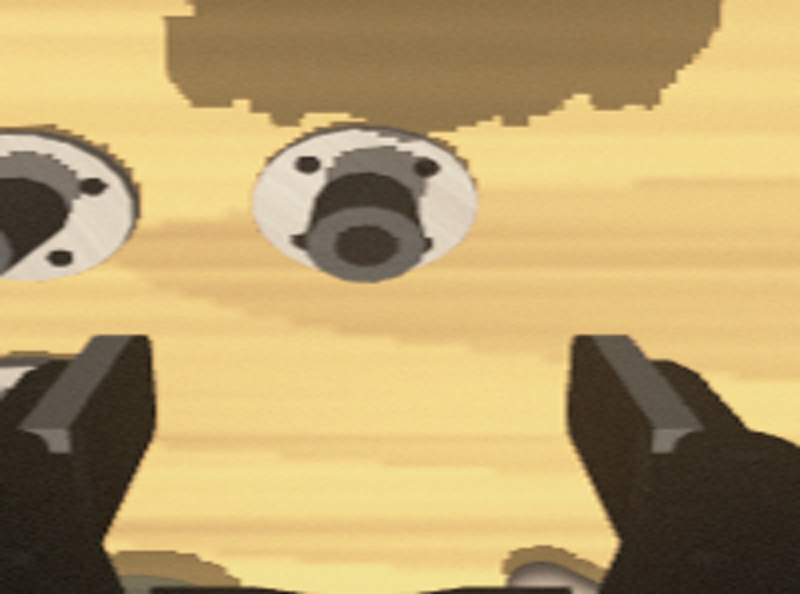

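```bash
python3 - <<'E'
from f import *
s=arm.sense(); p=arm.camera('wrist')
X=hit(p,(321.5,210),.065,s); print(X); tgt(X[0],X[1],.047,1.571)
E
```

```text
[0.57580207 0.05883988 0.065     ]
row: 0.000 0.001 0.003 5.6 143.9 1.3  q6~-1.47 rotrows 0.0 shiftrows 2.9
```

Call:
play_rows(deltas="0 0 0 5.6 30 1.3 65;0 0 0 5.6 70 1.3 65;0 0 0 5.6 110 1.3 65;0 0 0 5.6 135 1.3 65;0 0 0 5.6 144 1.3 65;0 0 0 5.6 144 1.3 65", force=50)

```text
t: 31.65
position: [0.5757, 0.0597, 0.0469]
eef_rot: [-0.707, 0.707, 0.002, -0.0]
wrist_force: [-0.2, -0.4, 0.3]
grip_width: 0.644
```

Call:
play_rows(deltas="0 0 0 0 0 0 20;0 0 0 0 0 0 20;0 0 0 0 0 0 20;0 0 0 0 0 0 20;0 0 0 0 0 0 20")

```text
t: 32.15
position: [0.5766, 0.0598, 0.0487]
eef_rot: [-0.707, 0.707, 0.003, 0.001]
wrist_force: [-0.3, 1.7, 6.7]
grip_width: 0.315
```

```bash
python3 - <<'E'
from f import *
s=st(); p=arm.camera('wrist'); save(p,'w23.png')
im=cv2.imread('pics/w23.png'); cv2.imwrite('pics/w23z.png',cv2.resize(im[180:380,220:420],None,fx=4,fy=3,interpolation=cv2.INTER_CUBIC))
E
```

```text
t 32.15 p [0.5766 0.0598 0.0487] a 1.573 tilt [ 0.006 -0.    -1.   ] F [-0.3  1.7  6.7] w 0.315 q [-0.1   0.65  1.48  0.    1.   -1.67]
```

View pics/w23z.png

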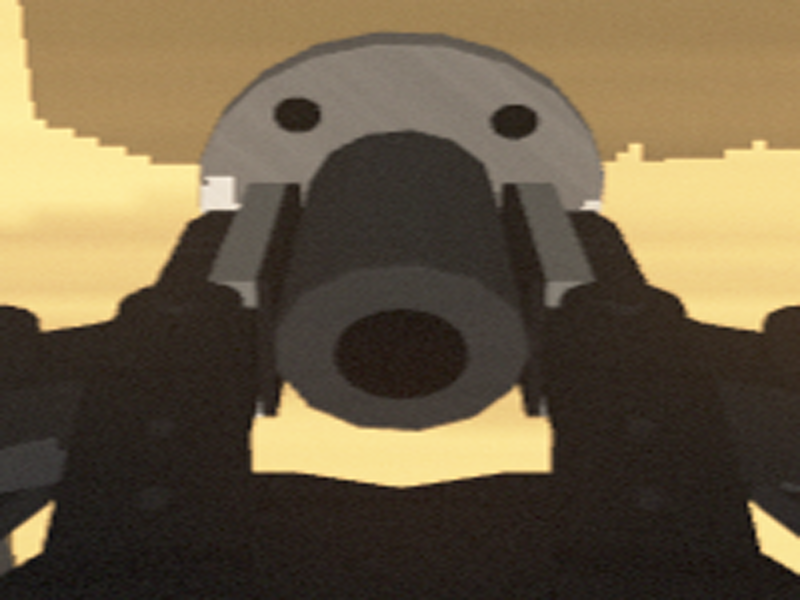

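```bash
python3 - <<'E'
from f import *
s=arm.sense(); p=arm.camera('wrist')
Z=lambda X,Y:(220+X/4,180+Y/3)
for q in[(401,347),(275,347),(527,347),(401,265),(401,430)]: print(tp(p,Z(*q),-.0163))
E
```

```text
[ -1.32759895 -16.3          0.57333771]
[ -1.34346488 -16.3        -12.59439969]
[ -1.31173365 -16.3         13.74055908]
[-14.06187787 -16.3          0.58527957]
[ 12.38743793 -16.3          0.56047611]
```

Call:
play_rows(deltas="0 0 0 0 -20 0 20;0 0 0 0 -60 0 20;0 0 0 0 -100 0 20;0 0 0 0 -140 0 20;0 0 0 0 -150 0 20;0 0 0 0 -150 0 20")

```text
t: 32.85
position: [0.576, 0.0599, 0.2002]
eef_rot: [-0.707, 0.707, 0.004, 0.002]
wrist_force: [0.7, -0.6, -3.8]
grip_width: 0.318
```

```bash
python3 - <<'E'
from f import *
st(); tgt(.5885,.3428,.19,1.877)
E
```

```text
t 32.85 p [0.576  0.0599 0.2002] a 1.573 tilt [ 0.009 -0.001 -1.   ] F [ 0.7 -0.6 -3.8] w 0.318 q [-0.1   0.47  1.31  0.    1.35 -1.67]
row: 0.002 -0.304 0.009 13.1 10.1 282.9  q6~-1.35 rotrows 2.0 shiftrows 5.7
```

Call:
play_rows(deltas="0 -0.05 0.005 2 0 45 20;0 -0.15 0.009 4 3 95 20;0 -0.25 0.009 6 5 140 20;0 -0.304 0.009 9 8 190 20;0.002 -0.304 0.009 12 10 240 20;0.002 -0.304 0.009 14 10 275 20;0.002 -0.304 0.009 14 10 283 20;0.002 -0.304 0.009 14 10 283 20")

```text
t: 33.65
position: [0.5885, 0.3437, 0.1876]
eef_rot: [-0.698, 0.699, 0.107, -0.11]
wrist_force: [-0.7, 0.5, -2.2]
grip_width: 0.315
```

```bash
python3 - <<'E'
from f import *
s=st(); p=arm.camera('wrist'); save(p,'w24.png'); tgt(.5893,.3430,.085,1.877)
E
```

```text
t 33.65 p [0.5885 0.3437 0.1876] a 1.879 tilt [-0.004 -0.001 -1.   ] F [-0.7  0.5 -2.2] w 0.315 q [ 0.36  0.66  0.99 -0.    1.5  -1.52]
row: 0.001 0.001 -0.004 0.9 103.2 0.5  q6~-1.35 rotrows 0.0 shiftrows 2.1
```

View pics/w24.png

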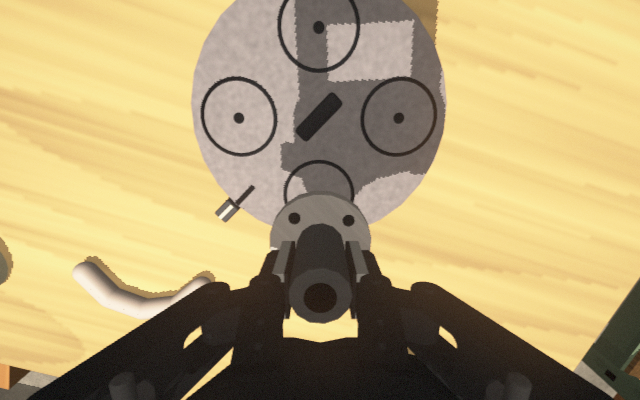

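Call:
play_rows(deltas="0 0 0 0.9 30 0 20;0 0 -0.004 0.9 60 0.3 20;0 0 -0.004 0.9 90 0.3 20;0 0 -0.004 0.9 103 0.3 20;0 0 -0.004 0.9 106 0.3 20;0 0 -0.004 0.9 106 0.3 20")

```text
t: 34.3
position: [0.5899, 0.3423, 0.0829]
eef_rot: [-0.699, 0.699, 0.108, -0.107]
wrist_force: [0.8, 1.3, -2.3]
grip_width: 0.314
```

```bash
python3 - <<'E'
from f import *
s=st(); p=arm.camera('wrist'); save(p,'w25.png'); tgt(.5893,.3430,.0765,1.877)
E
```

```text
t 34.30 p [0.5899 0.3423 0.0829] a 1.877 tilt [ 0.001 -0.    -1.   ] F [ 0.8  1.3 -2.3] w 0.314 q [ 0.35  0.75  1.12 -0.    1.27 -1.52]
row: 0.000 0.000 0.003 -0.7 7.1 0.7  q6~-1.35 rotrows 0.0 shiftrows 0.1
```

View pics/w25.png

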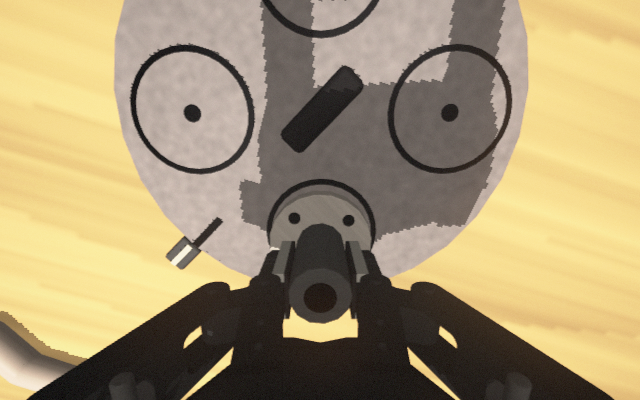

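Flange sits inside the ring in view. Lower gently to contact.

Call:
play_rows(deltas="0 0 0 -0.7 2 0.7 20;0 0 0 -0.7 4 0.7 20;0 0 0 -0.7 5.5 0.7 20;0 0 0 -0.7 6 0.7 20;0 0 0 -0.7 6 0.7 20")

```text
t: 34.85
position: [0.5892, 0.3431, 0.0776]
eef_rot: [-0.699, 0.699, 0.109, -0.107]
wrist_force: [0.4, -1.7, -2.9]
grip_width: 0.313
```

```bash
python3 - <<'E'
from f import *
s=st()
E
```

```text
t 34.85 p [0.5892 0.3431 0.0776] a 1.877 tilt [ 0.003  0.    -1.   ] F [ 0.4 -1.7 -2.9] w 0.313 q [ 0.35  0.76  1.13 -0.    1.25 -1.52]
```

Call:
play_rows(deltas="0 0 0 0 0.7 0 20;0 0 0 0 1.3 0 20;0 0 0 0 1.3 0 20")

```text
t: 35.15
position: [0.5893, 0.3431, 0.0768]
eef_rot: [-0.699, 0.699, 0.109, -0.107]
wrist_force: [-2.2, -0.9, 2.9]
grip_width: 0.315
```

Call:
play_rows(deltas="0 0 0 0 0 0 40;0 0 0 0 0 0 60;0 0 0 0 0 0 60;0 0 0 0 0 0 60;0 0 0 0 -30 0 60;0 0 0 0 -70 0 60;0 0 0 0 -110 0 60;0 0 0 0 -140 0 60")

```text
t: 35.95
position: [0.589, 0.3431, 0.2197]
eef_rot: [0.699, -0.699, -0.11, 0.106]
wrist_force: [0.3, -1.0, -0.3]
grip_width: 0.6
```

```bash
python3 - <<'E'
from f import *
s=st(); p=arm.camera('wrist'); save(p,'w26.png'); tgt(.577,-.035,.2,1.571)
for k in ['hubA_mid']:
  for n in ['scene','top']:
    q=arm.camera(n)
    for d in arm.mark_of(q,k)[:5]: print(n,round(d['score'],2),np.round(d['position'],1),hit(q,d['position'],.0325)[:2].round(4))
    save(q,n+'26.png')
E
```

```text
t 35.95 p [0.589  0.3431 0.2197] a 1.877 tilt [ 0.006  0.001 -1.   ] F [ 0.3 -1.  -0.3] w 0.600 q [ 0.35  0.64  0.94 -0.    1.56 -1.52]
row: -0.002 0.306 0.014 -127.1 23.1 -357.0  q6~-1.63 rotrows 2.0 shiftrows 7.6
scene 0.57 [313.6 210.3] [ 0.574  -0.0303]
top 0.62 [334.2 210.1] [ 0.5816 -0.0386]
```

View pics/w26.png

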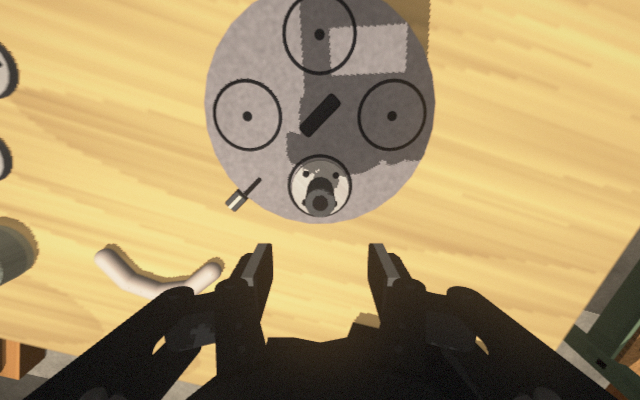

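View pics/scene26.png

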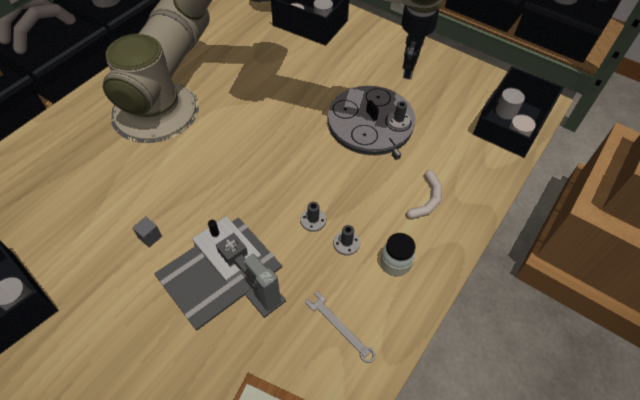

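Hub centred in its ring, stripe in place. Next: hub at (0.577,-0.036).

Call:
play_rows(deltas="0 0.1 0.007 -17 0 -45 65;0 0.2 0.014 -34 0 -92 65;0 0.306 0.014 -51 5 -140 65;0 0.306 0.014 -68 10 -188 65;0 0.306 0.014 -85 15 -236 65;0 0.306 0.014 -102 20 -284 65;0 0.306 0.014 -117 23 -330 65;0 0.306 0.014 -130 23 -357 65")

```text
t: 37.0
position: [0.5714, -0.0397, 0.1908]
eef_rot: [-0.706, 0.708, -0.006, -0.005]
wrist_force: [-0.5, 0.1, -0.0]
grip_width: 0.651
```

Call:
play_rows(deltas="0 0 0 0 0 0 65;0 0 0 0 0 0 65;0 0 0 0 0 0 65")

```text
t: 37.3
position: [0.5713, -0.0385, 0.1901]
eef_rot: [-0.707, 0.707, -0.006, -0.006]
wrist_force: [-0.0, 0.6, -0.0]
grip_width: 0.651
```

```bash
python3 - <<'E'
from f import *
s=st(); p=arm.camera('wrist'); save(p,'w27.png')
im=cv2.imread('pics/w27.png'); cv2.imwrite('pics/w27z.png',cv2.resize(im[120:340,230:430],None,fx=4,fy=2.7,interpolation=cv2.INTER_CUBIC))
E
```

```text
t 37.30 p [ 0.5713 -0.0385  0.1901] a 1.570 tilt [-0.017 -0.001 -1.   ] F [-0.   0.6 -0. ] w 0.651 q [-0.27  0.48  1.33 -0.01  1.35 -1.84]
```

View pics/w27z.png

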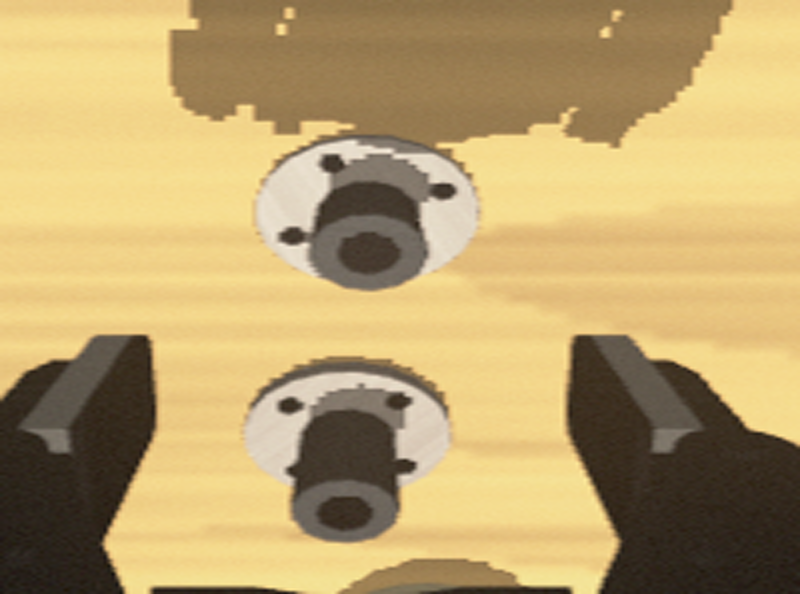

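```bash
python3 - <<'E'
from f import *
s=arm.sense(); p=arm.camera('wrist')
X=hit(p,(322,213.3),.065,s); print(X,hit(p,(316.25,309.3),.065,s)); tgt(X[0],X[1],.047,1.571)
E
```

```text
[ 0.57798148 -0.03616238  0.065     ] [ 0.67813238 -0.04182744  0.065     ]
row: 0.001 0.000 -0.016 8.8 143.4 2.3  q6~-1.63 rotrows 0.1 shiftrows 2.9
```

Call:
play_rows(deltas="0 0 -0.016 8.8 30 2.3 65;0 0 -0.016 8.8 70 2.3 65;0 0 -0.016 8.8 110 2.3 65;0 0 -0.016 8.8 135 2.3 65;0 0 -0.016 8.8 144 2.3 65;0 0 -0.016 8.8 144 2.3 65;0 0 -0.016 8.8 144 2.3 65")

```text
t: 38.1
position: [0.5788, -0.0359, 0.0478]
eef_rot: [-0.706, 0.708, 0.001, 0.0]
wrist_force: [0.0, -0.8, -0.1]
grip_width: 0.648
```

Call:
play_rows(deltas="0 0 0 0 0 0 20;0 0 0 0 0 0 20;0 0 0 0 0 0 20;0 0 0 0 0 0 20;0 0 0 0 0 0 20")

```text
t: 38.6
position: [0.5795, -0.036, 0.0493]
eef_rot: [-0.706, 0.708, 0.002, 0.001]
wrist_force: [0.2, 0.4, 5.7]
grip_width: 0.315
```

```bash
python3 - <<'E'
from f import *
s=st(); p=arm.camera('wrist'); save(p,'w28.png')
im=cv2.imread('pics/w28.png'); cv2.imwrite('pics/w28z.png',cv2.resize(im[180:380,220:420],None,fx=4,fy=3,interpolation=cv2.INTER_CUBIC))
E
```

```text
t 38.60 p [ 0.5795 -0.036   0.0493] a 1.572 tilt [ 0.005 -0.002 -1.   ] F [0.2 0.4 5.7] w 0.315 q [-0.27  0.65  1.48 -0.    1.01 -1.84]
```

View pics/w28z.png

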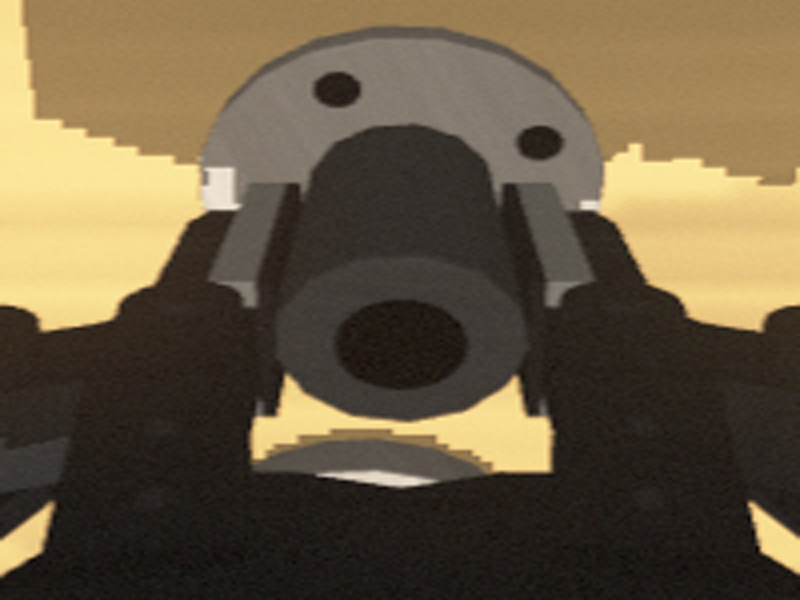

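Call:
play_rows(deltas="0 0 0 0 -20 0 20;0 0 0 0 -60 0 20;0 0 0 0 -100 0 20;0 0 0 0 -140 0 20;0 0 0 0 -150 0 20;0 0 0 0 -150 0 20")

```text
t: 39.25
position: [0.5789, -0.0357, 0.2005]
eef_rot: [-0.706, 0.708, 0.003, 0.002]
wrist_force: [0.5, -0.3, -3.1]
grip_width: 0.316
```

```bash
python3 - <<'E'
from f import *
st(); tgt(.4475,.2982,.19,1.877)
E
```

```text
t 39.25 p [ 0.5789 -0.0357  0.2005] a 1.572 tilt [ 0.008 -0.003 -1.   ] F [ 0.5 -0.3 -3.1] w 0.316 q [-0.27  0.47  1.31 -0.    1.36 -1.84]
row: 0.004 -0.305 0.007 -131.2 8.5 334.0  q6~-1.29 rotrows 2.0 shiftrows 7.2
```

Call:
play_rows(deltas="0 -0.05 0.004 -17 0 44 20;0 -0.15 0.007 -34 2 88 20;0 -0.25 0.007 -51 4 132 20;0.004 -0.305 0.007 -68 6 176 20;0.004 -0.305 0.007 -86 8 220 20;0.004 -0.305 0.007 -104 8.5 265 20;0.004 -0.305 0.007 -121 8.5 310 20;0.004 -0.305 0.007 -131 8.5 334 20")

```text
t: 40.05
position: [0.4452, 0.3006, 0.1876]
eef_rot: [-0.699, 0.699, 0.107, -0.11]
wrist_force: [1.4, -0.5, -2.4]
grip_width: 0.314
```

Call:
play_rows(deltas="0 0 0 0 0 0 20;0 0 0 0 0 0 20")

```text
t: 40.25
position: [0.4442, 0.3006, 0.1856]
eef_rot: [-0.698, 0.699, 0.106, -0.112]
wrist_force: [-0.9, -1.1, -2.2]
grip_width: 0.316
```

```bash
python3 - <<'E'
from f import *
s=st(); tgt(.4475,.2982,.083,1.877)
E
```

```text
t 40.25 p [0.4442 0.3006 0.1856] a 1.880 tilt [-0.008 -0.003 -1.   ] F [-0.9 -1.1 -2.2] w 0.316 q [ 0.37  0.42  1.44  0.    1.29 -1.51]
row: 0.000 0.003 -0.008 3.3 102.6 -3.3  q6~-1.29 rotrows 0.1 shiftrows 2.1
```

Call:
play_rows(deltas="0 0.003 -0.008 3.3 20 -3.3 20;0 0.003 -0.008 3.3 50 -3.3 20;0 0.003 -0.008 3.3 80 -3.3 20;0 0.003 -0.008 3.3 97 -3.3 20;0 0.003 -0.008 3.3 102 -3.3 20;0 0.003 -0.008 3.3 102 -3.3 20;0 0.003 -0.008 3.3 102 -3.3 20")

```text
t: 40.95
position: [0.4482, 0.2978, 0.0843]
eef_rot: [-0.699, 0.699, 0.108, -0.107]
wrist_force: [0.5, -0.2, -2.3]
grip_width: 0.317
```

```bash
python3 - <<'E'
from f import *
s=st(); tgt(.4475,.2982,.077,1.877); p=arm.camera('wrist'); save(p,'w29.png')
E
```

```text
t 40.95 p [0.4482 0.2978 0.0843] a 1.877 tilt [ 0.001 -0.    -1.   ] F [ 0.5 -0.2 -2.3] w 0.317 q [ 0.37  0.54  1.57 -0.    1.03 -1.51]
row: 0.000 -0.000 0.001 -0.6 7.3 0.6  q6~-1.29 rotrows 0.0 shiftrows 0.1
```

View pics/w29.png

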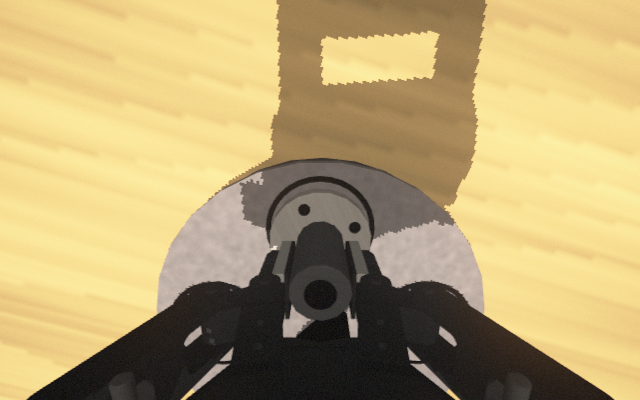

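Call:
play_rows(deltas="0 0 0 -0.6 2 0.6 20;0 0 0 -0.6 4 0.6 20;0 0 0 -0.6 6 0.6 20;0 0 0 -0.6 7 0.6 20;0 0 0 -0.6 7.5 0.6 20;0 0 0 -0.6 7.5 0.6 20")

```text
t: 41.6
position: [0.4473, 0.2984, 0.0773]
eef_rot: [-0.699, 0.699, 0.108, -0.107]
wrist_force: [-2.7, -0.8, 3.4]
grip_width: 0.318
```

Contact. Release and lift.

Call:
play_rows(deltas="0 0 0 0 0 0 40;0 0 0 0 0 0 60;0 0 0 0 0 0 60;0 0 0 0 0 0 60;0 0 0 0 -30 0 60;0 0 0 0 -70 0 60;0 0 0 0 -110 0 60;0 0 0 0 -140 0 60")

```text
t: 42.4
position: [0.4473, 0.2985, 0.2199]
eef_rot: [0.699, -0.699, -0.109, 0.106]
wrist_force: [-0.5, 0.6, -0.4]
grip_width: 0.599
```

```bash
python3 - <<'E'
from f import *
s=st(); p=arm.camera('wrist'); save(p,'w30.png'); tgt(.665,-.042,.2,1.571);
for n in ['scene','top']:
    q=arm.camera(n)
    for d in arm.mark_of(q,'hubA_mid')[:5]: print(n,round(d['score'],2),np.round(d['position'],1),hit(q,d['position'],.0325)[:2].round(4))
    save(q,n+'30.png')
E
```

```text
t 42.40 p [0.4473 0.2985 0.2199] a 1.877 tilt [ 0.004  0.001 -1.   ] F [-0.5  0.6 -0.4] w 0.599 q [ 0.37  0.38  1.39 -0.    1.36 -1.51]
row: -0.002 0.306 0.011 103.1 25.3 -390.5  q6~-1.63 rotrows 2.0 shiftrows 8.1
scene 0.92 [350.8  96.6] [0.4344 0.3415]
scene 0.6 [363.8 133.3] [0.5385 0.2465]
top 0.27 [206.4 257.9] [0.4425 0.2976]
```

View pics/w30.png

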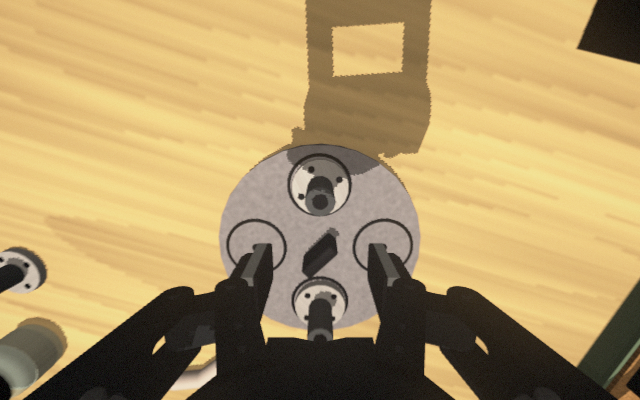

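View pics/scene30.png

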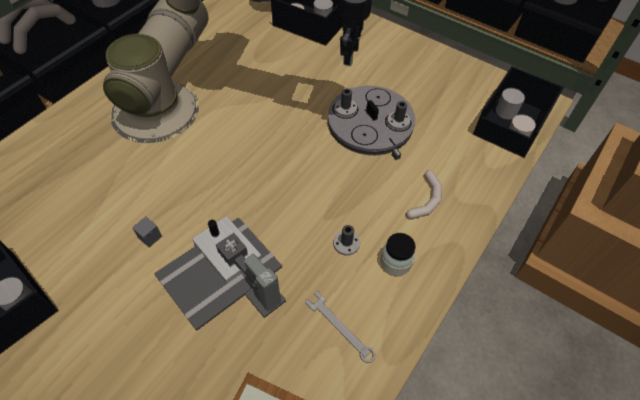

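Call:
play_rows(deltas="0 0.1 0.005 12 0 -45 65;0 0.2 0.011 24 4 -90 65;0 0.306 0.011 36 8 -138 65;0 0.306 0.011 48 12 -186 65;0 0.306 0.011 60 16 -234 65;0 0.306 0.011 74 20 -282 65;0 0.306 0.011 87 24 -330 65;0 0.306 0.011 100 25 -378 65")

```text
t: 43.45
position: [0.6563, -0.0339, 0.1891]
eef_rot: [-0.707, 0.707, -0.005, -0.005]
wrist_force: [0.8, -0.8, 0.7]
grip_width: 0.652
```

```bash
python3 - <<'E'
from f import *
s=st(); tgt(.665,-.042,.19,1.571)
E
```

```text
t 43.45 p [ 0.6563 -0.0339  0.1891] a 1.571 tilt [-0.015 -0.001 -1.   ] F [ 0.8 -0.8  0.7] w 0.652 q [-0.23  0.62  1.06 -0.    1.47 -1.8 ]
row: 0.001 -0.000 -0.015 8.7 -1.0 -8.1  q6~-1.63 rotrows 0.1 shiftrows 0.2
```

Call:
play_rows(deltas="0 0 -0.015 8.7 -1 -8 65;0 0 -0.015 8.7 -1 -8 65;0 0 -0.015 8.7 -1 -8 65;0 0 -0.015 8.7 -1 -8 65")

```text
t: 43.85
position: [0.6643, -0.0402, 0.19]
eef_rot: [-0.707, 0.707, 0.001, -0.001]
wrist_force: [-0.4, -0.7, 0.5]
grip_width: 0.652
```

```bash
python3 - <<'E'
from f import *
s=st(); p=arm.camera('wrist'); save(p,'w31.png')
im=cv2.imread('pics/w31.png'); cv2.imwrite('pics/w31z.png',cv2.resize(im[120:340,230:430],None,fx=4,fy=2.7,interpolation=cv2.INTER_CUBIC))
E
```

```text
t 43.85 p [ 0.6643 -0.0402  0.19  ] a 1.573 tilt [-0.    -0.001 -1.   ] F [-0.4 -0.7  0.5] w 0.652 q [-0.24  0.63  1.04 -0.    1.47 -1.81]
```

View pics/w31z.png

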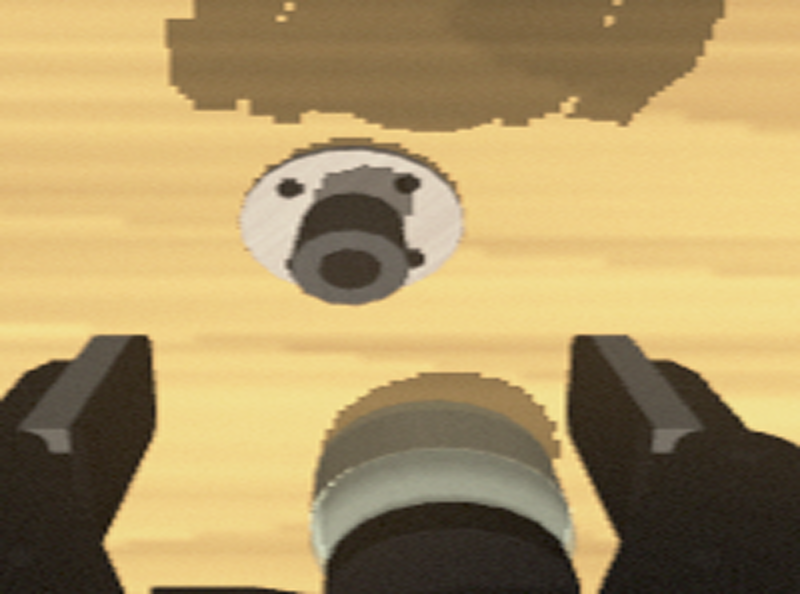

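```bash
python3 - <<'E'
from f import *
s=arm.sense(); p=arm.camera('wrist')
X=hit(p,(317.5,218.7),.065,s); print(X); tgt(X[0]-.001,X[1],.047,1.571)
E
```

```text
[ 0.67821684 -0.04214717  0.065     ]
row: 0.001 0.002 0.001 12.6 143.4 -1.6  q6~-1.63 rotrows 0.0 shiftrows 2.9
```

Call:
play_rows(deltas="0 0 0 12.5 30 -1.6 65;0 0 0 12.5 70 -1.6 65;0 0 0 12.5 110 -1.6 65;0 0 0 12.5 135 -1.6 65;0 0 0 12.5 144 -1.6 65;0 0 0 12.5 144 -1.6 65;0 0 0 12.5 144 -1.6 65")

```text
t: 44.65
position: [0.6778, -0.042, 0.0482]
eef_rot: [-0.706, 0.708, 0.002, 0.0]
wrist_force: [-0.4, 0.5, 0.1]
grip_width: 0.651
```

Call:
play_rows(deltas="0 0 0 0 0 0 20;0 0 0 0 0 0 20;0 0 0 0 0 0 20;0 0 0 0 0 0 20;0 0 0 0 0 0 20")

```text
t: 45.15
position: [0.6786, -0.0421, 0.0501]
eef_rot: [-0.706, 0.708, 0.003, 0.001]
wrist_force: [-0.1, 0.8, 8.1]
grip_width: 0.317
```

```bash
python3 - <<'E'
from f import *
s=st(); p=arm.camera('wrist'); save(p,'w32.png')
im=cv2.imread('pics/w32.png'); cv2.imwrite('pics/w32z.png',cv2.resize(im[180:380,220:420],None,fx=4,fy=3,interpolation=cv2.INTER_CUBIC))
E
```

```text
t 45.15 p [ 0.6786 -0.0421  0.0501] a 1.573 tilt [ 0.006 -0.002 -1.   ] F [-0.1  0.8  8.1] w 0.317 q [-0.24  0.78  1.16 -0.    1.19 -1.81]
```

View pics/w32z.png

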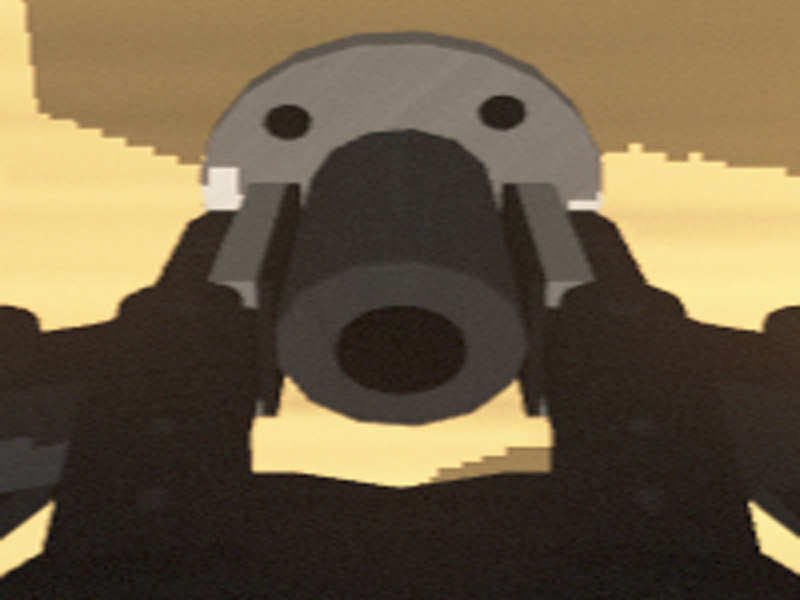

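Call:
play_rows(deltas="0 0 0 0 -20 0 20;0 0 0 0 -60 0 20;0 0 0 0 -100 0 20;0 0 0 0 -140 0 20;0 0 0 0 -150 0 20;0 0 0 0 -150 0 20")

```text
t: 45.8
position: [0.6778, -0.0418, 0.2014]
eef_rot: [-0.706, 0.708, 0.004, 0.002]
wrist_force: [1.2, 0.2, -2.7]
grip_width: 0.314
```

```bash
python3 - <<'E'
from f import *
st(); tgt(.5403,.2471,.19,.308)
E
```

```text
t 45.80 p [ 0.6778 -0.0418  0.2014] a 1.573 tilt [ 0.009 -0.003 -1.   ] F [ 1.2  0.2 -2.7] w 0.314 q [-0.24  0.64  0.98 -0.    1.5  -1.81]
row: -0.003 1.265 0.009 -137.0 9.3 289.2  q6~0.12 rotrows 8.4 shiftrows 6.4
```

Call:
play_rows(deltas="0 0.14 0.004 -17 0 36 20;0 0.28 0.009 -34 2 72 20;0 0.42 0.009 -51 4 108 20;0 0.56 0.009 -68 6 144 20;0 0.70 0.009 -85 8 180 20;0 0.84 0.009 -102 9 216 20;0 0.98 0.009 -119 9 252 20;0 1.12 0.009 -137 9 289 20")

```text
t: 46.6
position: [0.5386, 0.2479, 0.1876]
eef_rot: [-0.598, 0.599, -0.378, 0.376]
wrist_force: [1.0, 0.1, -1.5]
grip_width: 0.313
```

```bash
python3 - <<'E'
from f import *
st(); tgt(.5403,.2471,.17,.308)
E
```

```text
t 46.60 p [0.5386 0.2479 0.1876] a 0.447 tilt [-0.003  0.001 -1.   ] F [ 1.   0.1 -1.5] w 0.313 q [ 0.23  0.51  1.28  0.    1.36 -0.22]
row: 0.002 0.139 -0.002 1.5 17.6 1.2  q6~0.12 rotrows 0.9 shiftrows 0.4
```

Call:
play_rows(deltas="0 0.139 0 1.5 10 1.2 20;0 0.139 0 1.5 17 1.2 20;0 0.139 0 1.5 17 1.2 20;0 0.139 0 1.5 17 1.2 20")

```text
t: 47.0
position: [0.5405, 0.2463, 0.1698]
eef_rot: [-0.57, 0.572, -0.418, 0.416]
wrist_force: [0.3, -0.3, -2.4]
grip_width: 0.315
```

```bash
python3 - <<'E'
from f import *
st(); save(arm.camera('wrist'),'w33.png'); tgt(.5403,.2471,.085,.308)
E
```

```text
t 47.00 p [0.5405 0.2463 0.1698] a 0.309 tilt [-0.004  0.    -1.   ] F [ 0.3 -0.3 -2.4] w 0.315 q [ 0.23  0.53  1.3   0.    1.32 -0.08]
row: 0.003 0.001 -0.001 -0.8 85.4 0.1  q6~0.12 rotrows 0.0 shiftrows 1.7
```

View pics/w33.png

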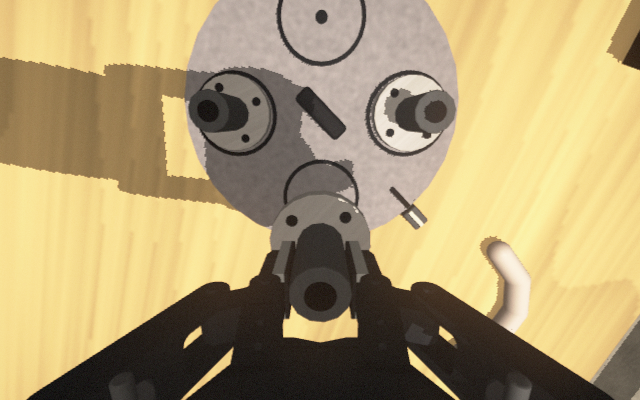

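Call:
play_rows(deltas="0.003 0 0 -0.8 30 0 20;0.003 0 0 -0.8 60 0 20;0.003 0 0 -0.8 80 0 20;0.003 0 0 -0.8 86 0 20;0.003 0 0 -0.8 86 0 20;0.003 0 0 -0.8 86 0 20")

```text
t: 47.65
position: [0.5409, 0.247, 0.0856]
eef_rot: [0.572, -0.57, 0.417, -0.417]
wrist_force: [-0.5, -0.8, -1.7]
grip_width: 0.309
```

```bash
python3 - <<'E'
from f import *
st(); save(arm.camera('wrist'),'w34.png'); tgt(.5403,.2471,.078,.308)
E
```

```text
t 47.65 p [0.5409 0.247  0.0856] a 0.309 tilt [ 0.002  0.002 -1.   ] F [-0.5 -0.8 -1.7] w 0.309 q [ 0.23  0.62  1.4   0.    1.12 -0.08]
row: -0.003 0.001 -0.001 -0.1 7.8 -0.6  q6~0.12 rotrows 0.0 shiftrows 0.2
```

View pics/w34.png

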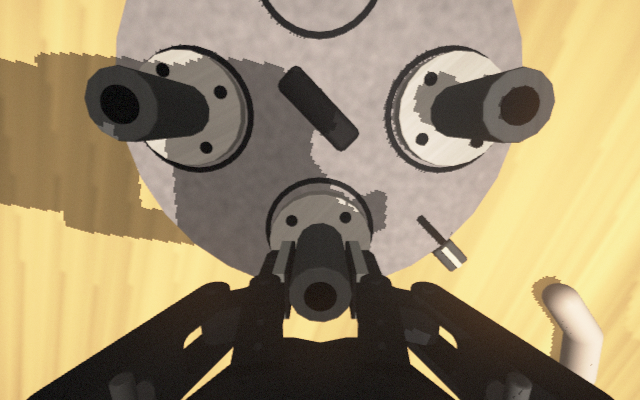

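Call:
play_rows(deltas="-0.003 0 0 -0.1 2 -0.5 20;-0.003 0 0 -0.1 4 -0.5 20;-0.003 0 0 -0.1 6 -0.5 20;-0.003 0 0 -0.1 7.5 -0.5 20;-0.003 0 0 -0.1 8.2 -0.5 20;-0.003 0 0 -0.1 8.2 -0.5 20")

```text
t: 48.3
position: [0.5408, 0.2473, 0.0782]
eef_rot: [0.572, -0.57, 0.417, -0.417]
wrist_force: [0.4, 1.2, 3.4]
grip_width: 0.317
```

Call:
play_rows(deltas="0 0 0 0 0 0 40;0 0 0 0 0 0 60;0 0 0 0 0 0 60;0 0 0 0 0 0 60;0 0 0 0 -30 0 60;0 0 0 0 -70 0 60;0 0 0 0 -120 0 60;0 0 0 0 -170 0 60")

```text
t: 49.1
position: [0.5403, 0.2469, 0.2499]
eef_rot: [0.571, -0.571, 0.417, -0.417]
wrist_force: [0.5, 0.1, -0.1]
grip_width: 0.598
```

```bash
python3 - <<'E'
from f import *
st(); save(arm.camera('wrist'),'w35.png'); tgt(.45,.28,.30,.308)
for n in ['scene','top']: save(arm.camera(n),n+'35.png')
E
```

```text
t 49.10 p [0.5403 0.2469 0.2499] a 0.309 tilt [-0.     0.001 -1.   ] F [ 0.5  0.1 -0.1] w 0.598 q [ 0.23  0.46  1.18  0.    1.51 -0.08]
row: -0.015 0.001 -0.000 -59.1 -42.1 -77.6  q6~0.25 rotrows 0.1 shiftrows 2.1
```

View pics/w35.png

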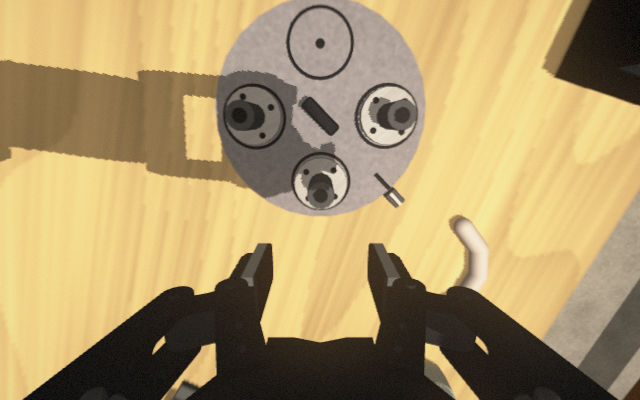

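View pics/top35.png

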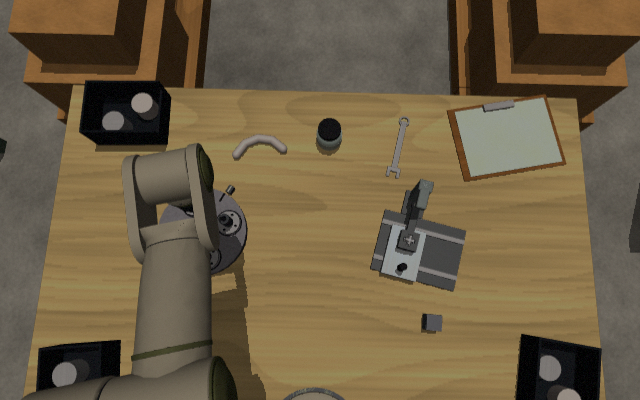

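```bash
python3 - <<'E'
from f import *
s=st(); p=arm.camera('wrist'); save(p,'w36.png')
im=cv2.imread('pics/w36.png'); cv2.imwrite('pics/w36z.png',cv2.resize(im[0:220,210:430],None,fx=3.6,fy=2.7,interpolation=cv2.INTER_CUBIC))
for m in [(.4454,.2975),(.4945,.3916),(.5398,.2485),(.5885,.3428)]:
  for z in (.028,.093):
    u=proj(p,[*m,z],s); print(z,((u-[210,0])*[3.6,2.7]).round(0))
E
```

```text
t 49.25 p [0.5415 0.2473 0.2515] a 0.309 tilt [ 0.008  0.003 -1.   ] F [ 1.1  0.5 -0.4] w 0.598 q [ 0.23  0.46  1.17  0.    1.5  -0.08]
0.028 [152. 315.]
0.093 [ 96. 312.]
0.028 [387. 119.]
0.093 [386.  66.]
0.028 [387. 488.]
0.093 [387. 523.]
0.028 [621. 315.]
0.093 [675. 312.]
```

View pics/w36z.png

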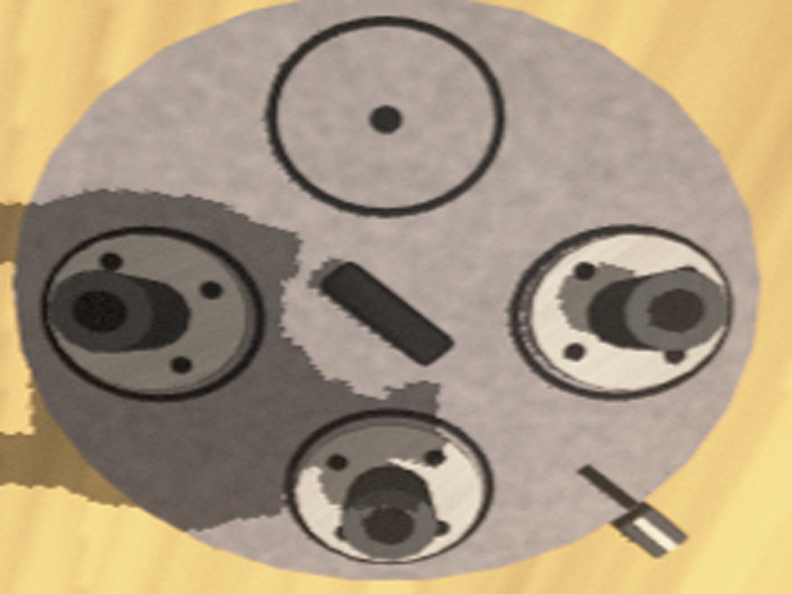

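```bash
python3 - <<'E'
from f import *
s=st(); p=arm.camera('wrist')
im=p['frame'][150:220,350:430,::-1]; cv2.imwrite('pics/w37z.png',cv2.resize(im,None,fx=9,fy=8,interpolation=cv2.INTER_CUBIC))
E
```

```text
t 49.30 p [0.5407 0.2471 0.2489] a 0.309 tilt [ 0.002  0.002 -1.   ] F [-0.4 -0.5 -0.2] w 0.600 q [ 0.23  0.46  1.18  0.    1.5  -0.08]
```

View pics/w37z.png

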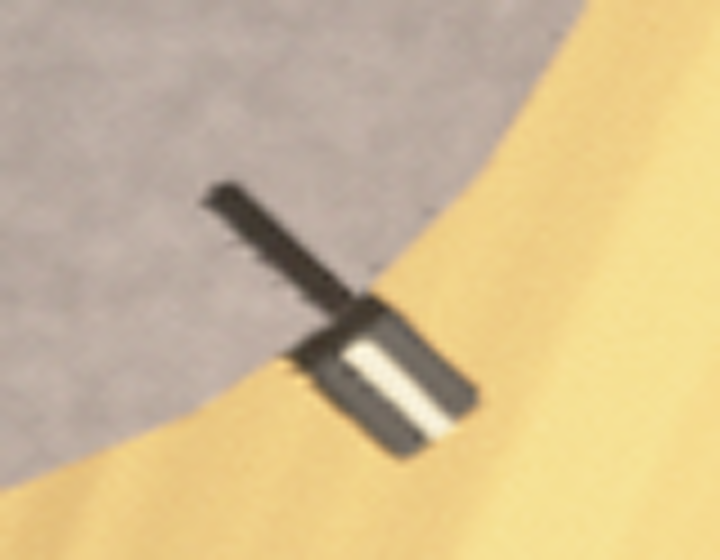

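```bash
python3 - <<'E'
from f import *
s=st(); p=arm.camera('wrist'); C=np.array([.51705,.3201])
f=lambda q,z:np.arctan2(*(hit(p,(350+q[0]/9,150+q[1]/8),z,s)[:2]-C)[::-1])
r=lambda q,z:np.linalg.norm(hit(p,(350+q[0]/9,150+q[1]/8),z,s)[:2]-C)
print([(f(q,.028).round(4),r(q,.028).round(4)) for q in[(222,193),(345,305)]])
for z in(.028,.032,.036,.04): print(z,[(f(q,z).round(4),r(q,z).round(4)) for q in[(355,348),(440,433)]])
E
```

```text
t 49.35 p [0.5403 0.247  0.2474] a 0.309 tilt [-0.001  0.001 -1.   ] F [-0.3 -0.4 -0.9] w 0.598 q [ 0.23  0.46  1.18  0.    1.5  -0.08]
[(np.float64(-0.4795), np.float64(0.0931)), (np.float64(-0.477), np.float64(0.1177))]
0.028 [(np.float64(-0.5053), np.float64(0.1238)), (np.float64(-0.5063), np.float64(0.1424))]
0.032 [(np.float64(-0.5056), np.float64(0.1224)), (np.float64(-0.5066), np.float64(0.1408))]
0.036 [(np.float64(-0.5059), np.float64(0.121)), (np.float64(-0.5069), np.float64(0.1391))]
0.04 [(np.float64(-0.5063), np.float64(0.1196)), (np.float64(-0.5072), np.float64(0.1375))]
```

View pics/scene35.png

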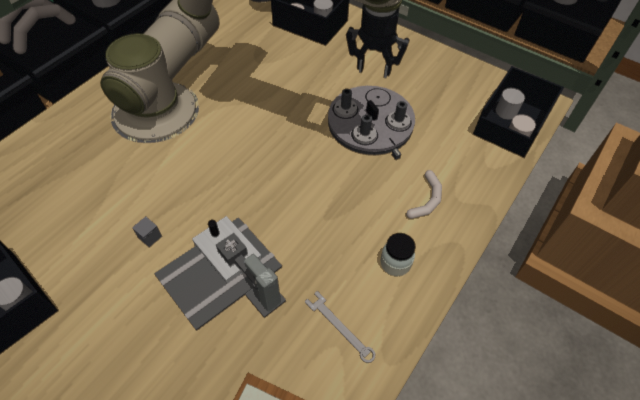

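Call:
play_rows(deltas="0 0 0 10 -40 0 60;0 0 0 20 -70 0 60;0 0 0 20 -70 0 60;0 0 0 20 -70 0 60")

```text
t: 49.8
position: [0.5464, 0.2276, 0.3153]
eef_rot: [-0.57, 0.572, -0.418, 0.416]
wrist_force: [0.0, 0.2, 0.3]
grip_width: 0.6
```

```bash
python3 - <<'E'
from f import *
st(); p=arm.camera('scene'); im=p['frame'][70:320,110:440,::-1]; cv2.imwrite('pics/s38.png',cv2.resize(im,None,fx=2.4,fy=2.4,interpolation=cv2.INTER_CUBIC))
E
```

```text
t 49.80 p [0.5464 0.2276 0.3153] a 0.309 tilt [-0.004  0.001 -1.   ] F [0.  0.2 0.3] w 0.600 q [ 0.19  0.43  1.05  0.    1.67 -0.11]
```

View pics/s38.png

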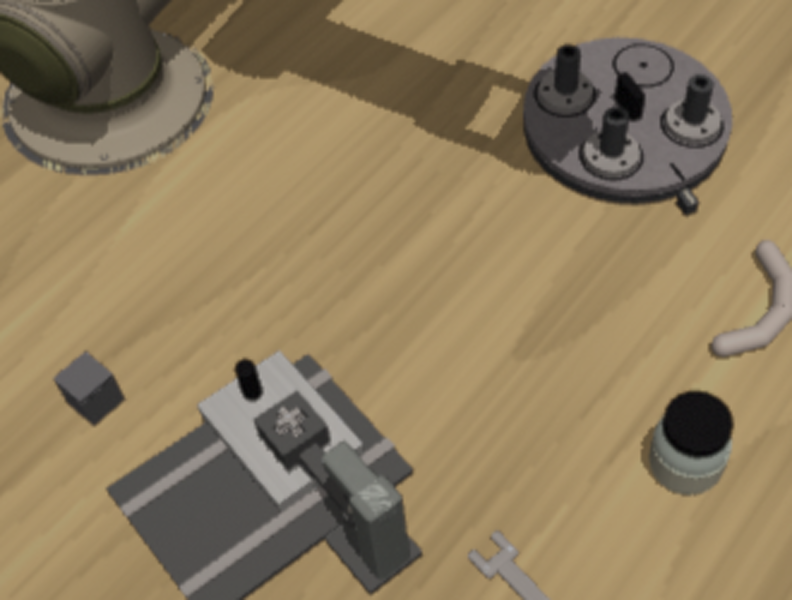

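```bash
python3 -c "
from station import arm
print(arm.close_job())"
```

```text
the job is handed in; nothing more can be done
None
```

I finished the job in the order asked and handed it in at about t = 50 s.

- **Cap:** it is off the stub and standing on the bench at about (0.294, -0.299), clear of the jig.
- **Lever:** it is on the stub with its arm toward the stylus. It met the seat at the expected height, within 0.1 mm.
- **Jig:** I slid it about 100.6 mm along its rails. In the last wrist view the stylus tip and the spot lined up along the slide. Across the slide I read an offset of about 1 to 2 mm, which the seated lever fixes and the sled cannot correct.
- **Hubs:** three hubs were there. Each stands upright on its own mark, and the stem tops were within about 1 px (roughly 1 mm) of the mark centres in the last wrist view. The fourth mark is empty.
- **Turntable:** the empty mark had not moved in my last check. The stripe reads about 0.03 rad off the pointer line. Since nothing moved it, that is the offset it started with, within the stated 0.04, and I left it alone.
- **Other items:** I did not touch the jar, wrench or brake shoe.

I saw no hub knocked aside during the run.

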